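# Unlock an air valve and set it to its marker

## Robot

A 6-joint arm with a two-finger parallel gripper is mounted at the origin on the work surface; the furniture and walls round the work are solid. World frame = base frame: x ahead of the robot, y to its left, z up, the work surface at z = 0. Lengths are in m, angles in rad, forces in N, time in s.
With the tool pointing down it reaches from about 0.35 to 0.975 m from the base axis. Payload 4.9 kg.
Tool frame: the origin (TCP) lies at the very end of the fingers, on their centre line; the grasp point (between the pads) lies 19 mm behind it (ctrl.grasp_offset is the distance from the TCP to the grasp point, in m); y points along the fingers, z is the direction in which the jaws open and shut, and the axes are right-handed (so a half turn about y gives the same grasp; the last joint's range is limited). The gripper opens to 85 mm and grips with 20 to 120 N. Pads are 22 mm wide; open, the fingers measure 114 mm over their backs; the gripper's body (76 mm by 85 mm) begins 54 mm behind the grasp point. The pads swing forward as they close: fully open they stand 13 mm farther back than shut.
Start: joints at [-1.348, 0.053, 1.613, -0, 1.476, -0.119], TCP at [0.209, -0.589, 0.231] pointing down, gripper open.
Joint ranges: [-3.01, 3.01], [-1.01, 2.22], [0.06, 2.58], [-1.02, 4.17], [0.09, 2.62], [-3.14, 3.14]. Speed limits (rad/s): [2.57, 2.57, 3.14, 3.14, 3.14, 3.14].

## Interface

Orientations are given as a rotation vector (axis times angle).
In Python, from station import ctrl, eyes, finish_job, find_in, regions_of, pinpoint gives the robot as it stands.
- The arm moves only by the tool play_rows, never from a script. Its argument "moves" is a list of rows, each an object of numbers: "x", "y", "z": the shift along the world's x, y, z in cm; "turn": the turn about the world's z in degrees; "jaw": the finger opening in cm, from 0 to 8.54. A call has 1 to 8 rows; each row shifts and turns the commanded pose from where the row before left it; what a row does not reach is not made up. A row lasts 1/12 s, in which the tool goes at most 41.7 mm and 7.16 degrees, less where a joint would pass 70% of its speed; a pose out of reach is approached as far as the arm can. A call is refused whole if a number of a shift passes 4.17 or a number of a turn 7.16, either way. A call with a gripper value outside its range is refused whole. The fingers move at their own pace and stop on an object; "squeeze" is the grip in N (left out, the last holds). Time passes only in rows, so rows that do not move let the fingers close. It gives the time, the measured TCP pose, the force and the opening at its end, in the units of the state.
- ctrl.get_obs(): the state, without advancing time (a new reading comes with each control period).
- eyes.get_image(name): name is "scene" or "top"; returns a dict with "img" (480x640x3 uint8, red, green, blue), "camera_matrix" (3x3 intrinsics, pixels), "cam_to_world" (4x4, takes a point from camera to world coordinates). Camera axes: x right, y up, looking along -z (the intrinsics and any distortion apply to the point x, -y, -z); pixel columns grow to the right and rows downward; lengths in m; the calibration is good to about 2 mm. A picture is of the moment at which its call begins. There is no depth.
- finish_job(): hands the job in, once; it reports no verdict.
Trained networks look in the newest picture that a camera, given by its name, has taken for a name from the list of things; names that differ only in an ending like _2 or _b are one class to them, and where a whole thing is asked for, a point or a joint stands for the part that bears it (a point fixed in the world has none). Each returns a list of dicts, best first, with "score" (0 to 1); they miss things now and then, are a little off and sometimes report something else, mostly with a low value. They report only what shows in the picture. A call takes as long as a camera call.
- find_in(camera, query): "point" ([column, row] in pixels, amid what is visible of it).
- regions_of(camera, query): "pixels" (480x640 bool, what is visible of it) and "point" ([column, row] in pixels, amid what is visible of it).
- pinpoint(camera, query): "point" ([column, row] in pixels: a listed point, or the origin of a listed thing).
The state is a dict: "t": time; "q": joint angles; "dq": joint speeds; "effort": joint torques, N m; "tool_pos": TCP position; "tool_rot": TCP orientation; "contact_force": force on the tool from outside, world axes, zero at the start; "wrist_torque": the same for the moment, N m; "opening": finger opening in m.
Only numpy, scipy, OpenCV 4.12 (cv2) and the standard library are available. Lean on these libraries where they do the work, as an engineer would, in place of code of your own. Each camera call takes 0.05 s, during which the arm holds its last target.

## Task

Lift the red lockout cover off the sloping air valve and set it down gently, upright with its knob up and flat on the floor of the yellow tray. Then turn the valve's black handle until its yellow pointer stands at the green set marker, and let go. Do not shift the green marker, and leave the spanner and the tub where they are.

Things in the scene. Friction and masses are not known exactly. Their poses are not given: they have to be found in the camera images.
- valve_unit: Grey valve unit bolted to the bench, foot 116 x 126 mm. Origin: centre of its foot on the bench; z up, its front faces its own -x. Its square aluminium panel (128 x 128 mm) slopes at 25 degrees: the panel's outward normal is (-0.423, 0, 0.906) in the unit's axes, and the panel's centre lies at (0, 0, 95 mm). A white dial, 92 mm across and 5 mm thick, is fixed at that centre and carries marker and handle.
- handle (a joint): Turn of the valve handle about the panel normal through the dial's centre, rad, 0 to 1.75 between hard stops. At 0 (closed) the pointer points to the unit's own -y side (to the right, seen facing the panel); it grows anticlockwise as seen facing the panel; at 1.57 the pointer points up the slope. Stiff with friction (about 0.12 N m), stays where it is left.
- handle_grip (a point): Point on the handle's turning axis, 37 mm out from the panel, at the height to grip. It turns with the handle: z = panel outward normal, -y = the way the yellow pointer points. The handle is a black bar 13 mm wide (along x) and 56 mm long (y +30 to -26 mm), then a narrower yellow nose as far as y = -43 mm; it stands from 22 to 46 mm out from the panel, with only a 20 mm wide stem below it. Under the red cover at the start.
- marker (a joint): Angle of the green set marker, in the same sense and from the same zero as joint handle: the handle is set when the two are equal. Held by friction.
- marker_tip (a point): Top of the green marker tab (10 x 15 mm), 40 mm from the dial's centre and 9.5 mm out from the panel, beyond which it does not rise; axes like those of handle_grip: -y points from the dial's centre out to the tab.
- cover: Loose red lockout cover, about 0.12 kg: an upside-down cup 106 mm across outside and 98 mm inside, 55 mm tall, 3 mm wall, with an upright round knob on top. Origin: centre of its mouth; z along its axis towards the knob. At the start it sits over handle and dial with its mouth on the sloping panel, axis along the panel normal. It must be lifted along its axis by 60 mm before it is clear of the handle.
- cover_knob (a point): Point to grip on the cover's knob: on the cover's axis, 82 mm above its mouth. The knob is a cylinder 26 mm across, from 55 to 98 mm above the mouth.
- tray: Yellow open tray fixed to the bench, 150 x 150 mm outside, walls 5 mm thick and 26 mm high, floor 5 mm thick. Origin: centre of its underside, z up.
- spanner: Loose steel spanner, 23 x 161 x 9 mm, lying on the bench; a bystander. Origin: centre of its underside, long axis y.
- glue_tub: Loose pale open tub, 100 mm across and 92 mm high, a bystander. Origin: centre of its underside.

How it is judged:
By the outcome, as a careful person would: the job done as asked, in the order asked, and still so for the second after the job is handed in, with the robot touching nothing.
It also fails if it takes over 48 s, if anything falls off the work surface, if the arm or the gripper's body presses on something with over 40 N, if the wrist force passes 120 N, or if a joint passes its speed limit or range.

## Working session

There is one attempt and no reset: what is moved stays moved. The work goes in short steps, Python scripts to look and compute and a tool call to move; the robot and the scene stay as the last step left them, time stands still between calls to the robot, and variables do not carry over. Pictures are saved under pics/ and viewed, and the job is handed in when it is done.

Besides the shell and the picture viewer there is one more tool, called after ">>>" as name(argument=value, ...) on one line, values as JSON. play_rows: Moves the arm, as the interface text tells. Its arguments: {"type":"object","properties":{"moves":{"type":"array"},"squeeze":{"type":"number"}},"required":["moves"]}

```bash
mkdir -p pics; ls; python3 - <<'E'
from station import ctrl, eyes, find_in, regions_of, pinpoint
import cv2,numpy as np
print(ctrl.get_obs())
for n in ("scene","top"):
    d=eyes.get_image(n); cv2.imwrite(f"pics/{n}0.png",d["img"][:,:,::-1])
    print(n,d["camera_matrix"],d["cam_to_world"])
    for q in ["valve_unit","cover","cover_knob","tray","spanner","glue_tub","marker_tip","handle_grip"]:
        print(q,[(np.round(r["point"],1).tolist(),round(r["score"],2)) for r in pinpoint(n,q)[:3]])
E
```

```text
pics
{'t': 0.0, 'q': array([-1.34799223e+00,  5.33669021e-02,  1.61432939e+00, -1.10769473e-05,
        1.47603469e+00, -1.18993683e-01]), 'dq': array([ 0.00095591,  0.00171946, -0.00028361,  0.00033625, -0.00043058,
       -0.00027939]), 'effort': array([ 3.10932810e-03, -3.93679476e+01, -3.70170593e+01,  2.98567033e-05,
        6.94394927e-03,  8.05436144e-06]), 'tool_pos': array([ 0.20934529, -0.58820874,  0.23003568]), 'tool_rot': array([-0.3514885 ,  2.03811124, -2.03370057]), 'contact_force': array([-0.58460036,  0.15377272, -0.88996542]), 'wrist_torque': array([-0.03188042, -0.01361171,  0.00694893]), 'opening': 0.08550585411657805}
scene [[466.35567097   0.         318.87546849]
 [  0.         466.35567097 248.16583613]
 [  0.           0.           1.        ]] [[-0.62275351  0.35620462 -0.69663213 -0.27358394]
 [-0.7822582  -0.3014565   0.54515694  0.54648766]
 [-0.01581686  0.8844446   0.46637708  0.62241794]
 [ 0.          0.          0.          1.        ]]
valve_unit [([327.0, 288.4], 0.65), ([193.1, 343.8], 0.18)]
cover [([330.0, 253.4], 0.86), ([194.8, 347.4], 0.25)]
cover_knob [([332.0, 231.9], 0.67)]
tray [([196.4, 347.2], 0.62)]
spanner [([266.4, 308.5], 0.86)]
glue_tub [([325.2, 290.0], 0.17)]
marker_tip []
handle_grip []
top [[508.60992782   0.         323.92055561]
 [  0.         508.60992782 243.83944839]
 [  0.           0.           1.        ]] [[ 0.00828448  0.99548262 -0.09458187  0.37681086]
 [-0.99982459  0.009835    0.01593904 -0.01873825]
 [ 0.01679725  0.09443323  0.99538948  1.08407345]
 [ 0.          0.          0.          1.        ]]
valve_unit []
cover [([342.2, 237.6], 0.77)]
cover_knob [([336.0, 251.3], 0.75)]
tray [([170.3, 244.3], 0.58)]
spanner [([263.2, 233.0], 0.8)]
glue_tub [([447.1, 231.9], 0.96)]
marker_tip []
handle_grip []
```

View pics/scene0.png

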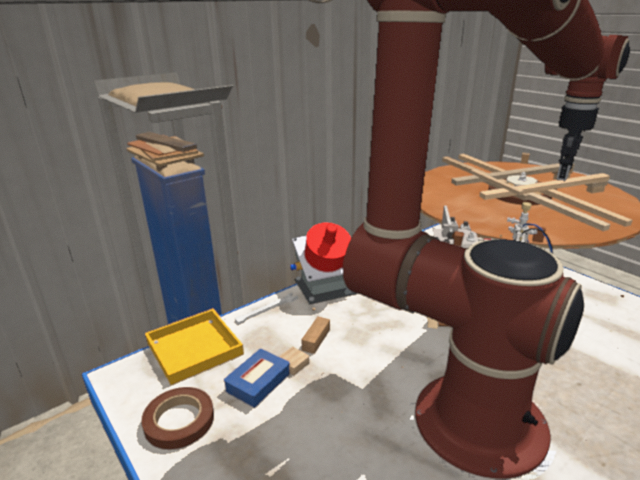

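View pics/top0.png

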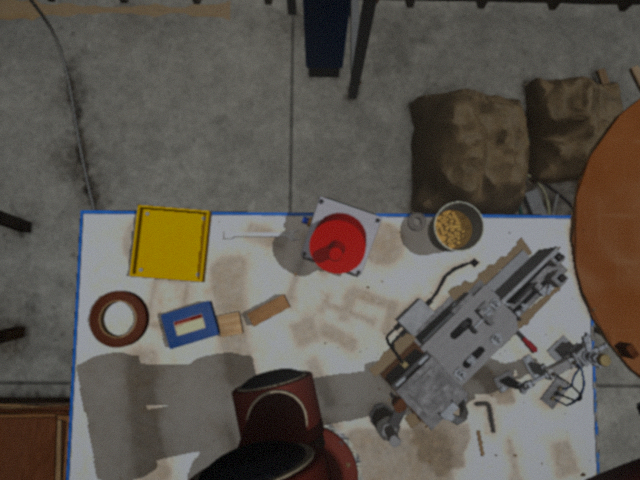

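```bash
python3 - <<'E'
import cv2,numpy as np
a=cv2.imread("pics/top0.png")[185:295,200:400]; a=cv2.resize(a,None,fx=4,fy=4,interpolation=cv2.INTER_CUBIC); cv2.imwrite("pics/top0z.png",a)
a=cv2.imread("pics/scene0.png")[210:320,220:380]; a=cv2.resize(a,None,fx=5,fy=5,interpolation=cv2.INTER_CUBIC); cv2.imwrite("pics/scene0z.png",a)
E
```

```text
(no output)
```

View pics/top0z.png

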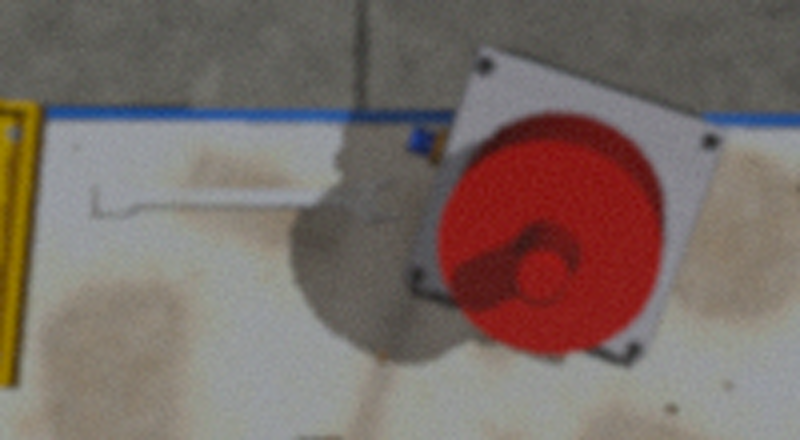

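View pics/scene0z.png

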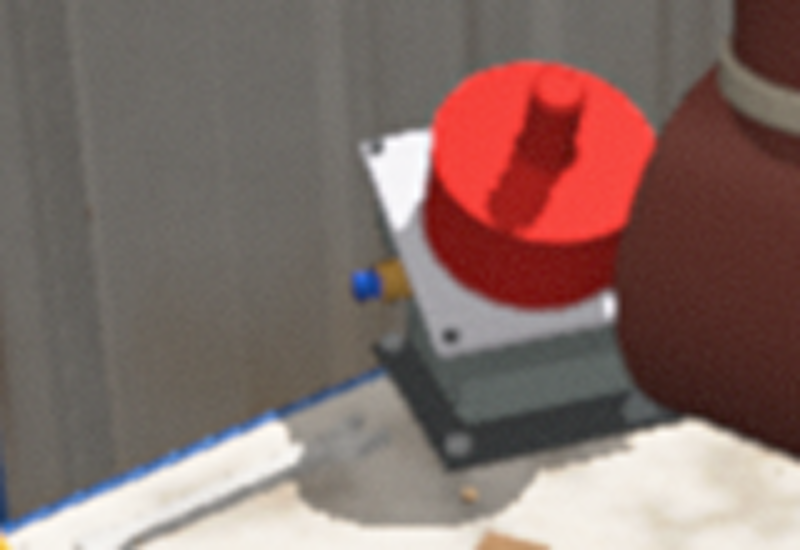

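```bash
cat > h.py <<'E'
import numpy as np, json
from scipy.optimize import least_squares
C={"scene":([466.35567097,318.87546849,248.16583613],np.array([[-0.62275351,0.35620462,-0.69663213,-0.27358394],[-0.7822582,-0.3014565,0.54515694,0.54648766],[-0.01581686,0.8844446,0.46637708,0.62241794]])),
"top":([508.60992782,323.92055561,243.83944839],np.array([[0.00828448,0.99548262,-0.09458187,0.37681086],[-0.99982459,0.009835,0.01593904,-0.01873825],[0.01679725,0.09443323,0.99538948,1.08407345]]))}
def proj(n,P):
    (f,cx,cy),M=C[n]; p=(np.atleast_2d(P)-M[:,3])@M[:,:3]
    return np.c_[cx+f*p[:,0]/-p[:,2], cy-f*p[:,1]/-p[:,2]]
def ray(n,uv):
    (f,cx,cy),M=C[n]; d=M[:,:3]@np.array([(uv[0]-cx)/f,-(uv[1]-cy)/f,-1]); return M[:,3],d
def onplane(n,uv,z):
    o,d=ray(n,uv); return o+d*(z-o[2])/d[2]
def tri(u1,u2):
    f=lambda X: np.r_[proj("scene",X)[0]-u1,proj("top",X)[0]-u2]
    r=least_squares(f,[.5,0,.1]); return r.x,r.fun
s,c=np.sin(np.radians(25)),np.cos(np.radians(25))
def Rz(a): return np.array([[np.cos(a),-np.sin(a),0],[np.sin(a),np.cos(a),0],[0,0,1]])
def unit(loc,p): return np.atleast_2d(loc)@Rz(p[2]).T+np.array([p[0],p[1],p[3] if len(p)>3 else 0])
def panel(a,b,n): # upslope, y, out
    return np.array([a*c-n*s, b, .095+a*s+n*c])
E
python3 - <<'E'
from h import *
top=[(320,196.25),(380.5,219.25),(358,276.25),(303,258.25)]
sc=[(292,239),(308.6,281)]
L=[panel(.064,.064,0),panel(.064,-.064,0),panel(-.064,-.064,0),panel(-.064,.064,0)]
def f(p): return np.r_[(proj("top",unit(L,p))-top).ravel(),(proj("scene",unit([L[0],L[3]],p))-sc).ravel()]
for p0 in ([.4,0,-.3],[.4,0,-.3,0]):
    r=least_squares(f,p0); print(r.x.round(4),r.fun.round(1))
p=r.x
for q,l in (("knobpt",panel(0,0,.082)),("knobtop",panel(0,0,.098)),("mouth",panel(0,0,0))):
    P=unit(l,p)[0]; print(q,P.round(4),proj("top",P).round(1),proj("scene",P).round(1))
print("tri knob",tri((332,231.9),(336,251.3)))
print("tri mouth",tri((330,253.4),(342.2,237.6)))
print("tray",tri((196.4,347.2),(170.3,244.3)), onplane("top",(170.3,244.3),0),onplane("top",(170.3,244.3),.005))
print("spanner",tri((266.4,308.5),(263.2,233)),"tub",onplane("top",(447.1,231.9),0))
E
```

```text
[ 0.4822 -0.0658 -0.3181] [-1.4  1.2  1.4 -0.4  2.4  1.  -3.2 -1.6  0.3 -1.3  0.1 -0.5]
[ 0.483  -0.0663 -0.3212 -0.0038] [-1.1  1.1  1.5 -0.4  2.4  0.7 -3.  -2.   0.4 -0.1  0.   0.7]
knobpt [ 0.4501 -0.0554  0.1655] [[335.9 251.6]] [[331.1 232.5]]
knobtop [ 0.4437 -0.0532  0.18  ] [[335.1 254.6]] [[332.2 227.8]]
mouth [ 0.483  -0.0663  0.0912] [[340.1 238. ]] [[325.9 254.7]]
tri knob (array([ 0.45001083, -0.05611556,  0.16684547]), array([-0.64038429, -0.01230164,  0.39121086,  0.33840624]))
tri mouth (array([ 0.48173169, -0.07254146,  0.0932475 ]), array([-1.78641335, -0.04131811,  1.11525308,  0.95928889]))
tray (array([0.47330933, 0.28683305, 0.00576472]), array([-1.43015759, -0.27006466,  1.24865936,  0.84228837])) [0.47560055 0.29117917 0.        ] [0.47514491 0.28974976 0.005     ]
spanner (array([ 0.50257774,  0.09500946, -0.00185662]), array([ 0.42626362,  0.04390302, -0.31534581, -0.24155819])) tub [ 0.50828542 -0.30135023  0.        ]
```

```bash
cat >> h.py <<'E'
def jaw(rot,yaw=-.32):
    from scipy.spatial.transform import Rotation as R
    M=R.from_rotvec(rot).as_matrix(); z=M[:,2]
    return np.degrees(np.arctan2(z[1],z[0])), M
E
python3 - <<'E'
from h import *
a,M=jaw([-0.3514885 ,  2.03811124, -2.03370057]); print(a,M.round(3)); print("want",90-18.3)
E
```

```text
-70.41635409066741 [[-0.942 -0.     0.335]
 [-0.335  0.002 -0.942]
 [-0.    -1.    -0.002]]
want 71.7
```

>>> play_rows(moves=[{"z":3.5},{"z":3.5},{"x":1.5,"y":3.6},{"x":1.5,"y":3.6},{"x":1.7,"y":3.6,"turn":-4},{"x":1.7,"y":3.6,"turn":-4},{"x":1.7,"y":3.6,"turn":-4},{"x":1.7,"y":3.6,"turn":-4}], squeeze=30)

```text
invalid input
```

>>> play_rows(moves=[{"x":1.8,"y":3.6,"turn":-4},{"x":1.8,"y":3.6,"turn":-4},{"x":1.8,"y":3.6,"turn":-4},{"x":1.8,"y":3.6,"turn":-4},{"x":1.8,"y":3.6,"turn":-4},{"x":1.8,"y":3.6,"turn":-2},{"x":1.8,"y":3.6},{}])

```text
invalid input
```

```bash
cat > o.py <<'E'
from station import ctrl
from h import *
o=ctrl.get_obs(); print("t",o["t"],"pos",o["tool_pos"].round(4),"jaw",round(jaw(o["tool_rot"])[0],2),"F",o["contact_force"].round(1),"open",round(o["opening"],4),"q",o["q"].round(2))
E
python3 o.py
```

```text
t 0.9 pos [ 0.2095 -0.5888  0.2313] jaw -70.42 F [-0.4 -0.8 -0.6] open 0.0851 q [-1.35  0.05  1.61  0.    1.48 -0.12]
```

>>> play_rows(moves=[{"x":0,"y":0,"z":3.5,"turn":0,"jaw":8.5},{"x":0,"y":0,"z":3.5,"turn":0,"jaw":8.5},{"x":1.5,"y":3.6,"z":0,"turn":0,"jaw":8.5},{"x":1.5,"y":3.6,"z":0,"turn":0,"jaw":8.5},{"x":1.7,"y":3.6,"z":0,"turn":-4,"jaw":8.5},{"x":1.7,"y":3.6,"z":0,"turn":-4,"jaw":8.5},{"x":1.7,"y":3.6,"z":0,"turn":-4,"jaw":8.5},{"x":1.7,"y":3.6,"z":0,"turn":-4,"jaw":8.5}], squeeze=30)

```text
t: 1.57
tool_pos: [0.3078, -0.3711, 0.3014]
tool_rot: [-0.064, 2.191, -2.192]
contact_force: [0.6, 0.4, 1.1]
opening: 0.0852
```

>>> play_rows(moves=[{"x":1.7,"y":3.7,"z":0,"turn":-4,"jaw":8.5},{"x":1.7,"y":3.7,"z":0,"turn":-4,"jaw":8.5},{"x":1.7,"y":3.7,"z":0,"turn":-4,"jaw":8.5},{"x":1.7,"y":3.7,"z":0,"turn":-4,"jaw":8.5},{"x":1.7,"y":3.7,"z":0,"turn":-4,"jaw":8.5},{"x":1.7,"y":3.7,"z":0,"turn":-2,"jaw":8.5},{"x":1.7,"y":3.7,"z":0,"turn":0,"jaw":8.5},{"x":1.7,"y":3.7,"z":0,"turn":0,"jaw":8.5}])

```text
t: 2.23
tool_pos: [0.4439, -0.0748, 0.3017]
tool_rot: [-0.334, -2.048, 2.049]
contact_force: [1.1, -1.1, -1.2]
opening: 0.0851
```

```bash
python3 o.py
```

```text
t 2.2333 pos [ 0.4439 -0.0748  0.3017] jaw -108.42 F [ 1.1 -1.1 -1.2] open 0.0851 q [-0.33 -0.42  1.91 -0.    1.65  1.56]
```

>>> play_rows(moves=[{"x":0.6,"y":1.95,"z":-1,"turn":0,"jaw":8.5},{"x":0,"y":0,"z":-3,"turn":0,"jaw":8.5},{"x":0,"y":0,"z":-3,"turn":0,"jaw":8.5},{"x":0,"y":0,"z":-2.5,"turn":0,"jaw":8.5},{"x":0,"y":0,"z":-2,"turn":0,"jaw":8.5},{"x":0,"y":0,"z":-2,"turn":0,"jaw":8.5},{"x":0,"y":0,"z":-1.6,"turn":0,"jaw":8.5},{"x":0,"y":0,"z":0,"turn":0,"jaw":6}])

```text
t: 2.9
tool_pos: [0.447, -0.0566, 0.1463]
tool_rot: [-0.324, -2.046, 2.044]
contact_force: [0.0, 0.5, -1.5]
opening: 0.0748
```

```bash
python3 o.py; python3 - <<'E'
from station import eyes
import cv2
for n in ("scene","top"):
    d=eyes.get_image(n)["img"][:,:,::-1]
    a=d[185:295,230:430] if n=="top" else d[190:310,240:400]
    cv2.imwrite(f"pics/{n}1.png",cv2.resize(a,None,fx=4,fy=4))
E
```

```text
t 2.9 pos [ 0.447  -0.0566  0.1463] jaw -108.42 F [ 0.   0.5 -1.5] open 0.0748 q [-0.29 -0.31  2.09  0.    1.37  1.6 ]
```

View pics/scene1.png

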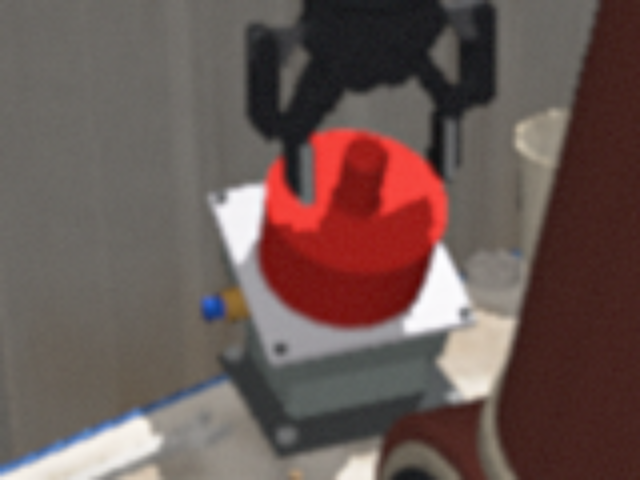

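View pics/top1.png

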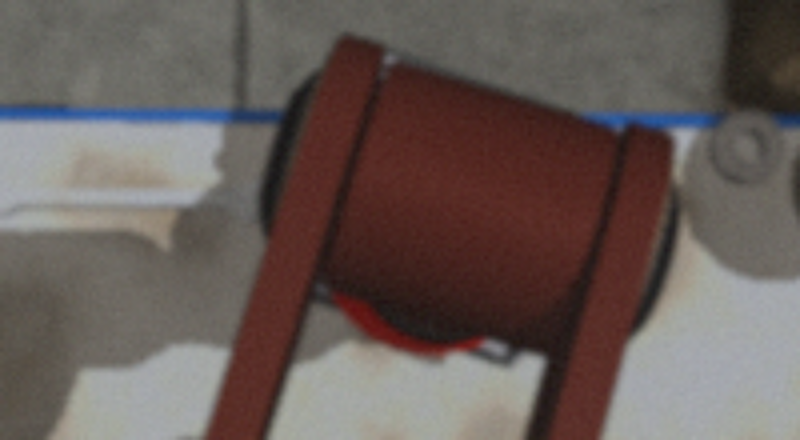

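>>> play_rows(moves=[{"x":0.2,"y":0.1,"z":0.3,"turn":0,"jaw":5},{"x":0,"y":0,"z":0,"turn":0,"jaw":4},{"x":0,"y":0,"z":0,"turn":0,"jaw":3},{"x":0,"y":0,"z":0,"turn":0,"jaw":2},{"x":0,"y":0,"z":0,"turn":0,"jaw":2},{"x":0,"y":0,"z":0,"turn":0,"jaw":2}], squeeze=40)

```text
t: 3.5
tool_pos: [0.4529, -0.0557, 0.1552]
tool_rot: [-0.336, -2.052, 2.047]
contact_force: [0.6, 5.9, 6.1]
opening: 0.0249
```

```bash
python3 o.py
```

```text
t 3.5 pos [ 0.4529 -0.0557  0.1552] jaw -108.41 F [0.6 5.9 6.1] open 0.0249 q [-0.29 -0.31  2.07  0.    1.38  1.6 ]
```

>>> play_rows(moves=[{"x":-0.2,"y":0.07,"z":0.45,"turn":0,"jaw":2},{"x":-0.2,"y":0.07,"z":0.45,"turn":0,"jaw":2},{"x":-0.4,"y":0.13,"z":0.9,"turn":0,"jaw":2},{"x":-0.4,"y":0.13,"z":0.9,"turn":0,"jaw":2}])

```text
t: 3.83
tool_pos: [0.4382, -0.0523, 0.1801]
tool_rot: [-0.329, -2.046, 2.047]
contact_force: [-0.4, 0.2, -1.2]
opening: 0.0249
```

```bash
cat > v.py <<'E'
import sys,cv2
from station import eyes
t=sys.argv[1]
for n in sys.argv[2:]:
    n,x0,y0,x1,y1=n.split(","); x0,y0,x1,y1=map(int,(x0,y0,x1,y1))
    a=eyes.get_image(n)["img"][:,:,::-1]; cv2.imwrite(f"pics/{n}{t}_full.png",a)
    k=min(800/(x1-x0),600/(y1-y0)); cv2.imwrite(f"pics/{n}{t}.png",cv2.resize(a[y0:y1,x0:x1],None,fx=k,fy=k,interpolation=cv2.INTER_CUBIC))
E
python3 o.py; python3 v.py 2 scene,240,170,400,310
```

```text
t 3.8333 pos [ 0.4382 -0.0523  0.1801] jaw -108.42 F [-0.4  0.2 -1.2] open 0.0249 q [-0.29 -0.37  2.08 -0.    1.44  1.61]
```

View pics/scene2.png

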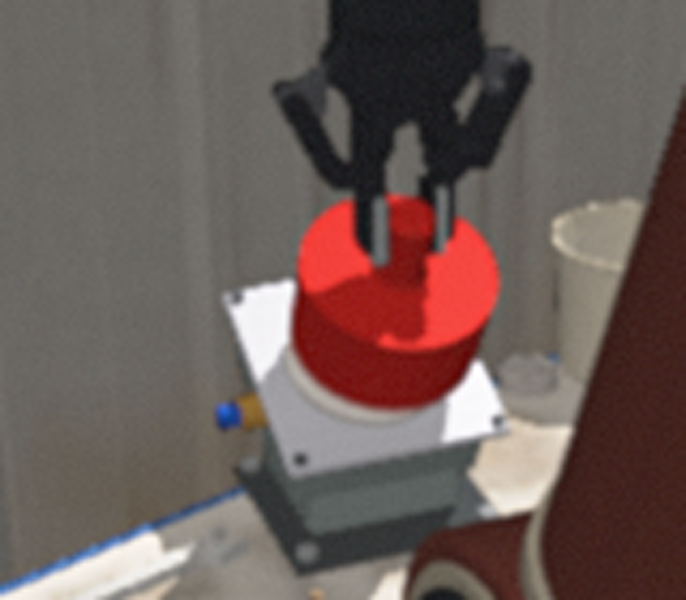

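Cover is being held with its tilt and has come off evenly; the white dial shows below it. Continue the lift along the axis.

>>> play_rows(moves=[{"x":-0.4,"y":0.13,"z":0.9,"turn":0,"jaw":2},{"x":-0.4,"y":0.13,"z":0.9,"turn":0,"jaw":2},{"x":-0.4,"y":0.13,"z":0.9,"turn":0,"jaw":2},{"x":-0.4,"y":0.13,"z":0.9,"turn":0,"jaw":2},{"x":-0.2,"y":0.07,"z":0.9,"turn":0,"jaw":2},{"x":0,"y":0,"z":2,"turn":0,"jaw":2},{"x":0,"y":0,"z":3,"turn":0,"jaw":2},{"x":0,"y":0,"z":0,"turn":0,"jaw":2}])

```text
t: 4.55
tool_pos: [0.4237, -0.0471, 0.2823]
tool_rot: [-0.343, -2.051, 2.053]
contact_force: [1.5, -0.4, 0.1]
opening: 0.0249
```

```bash
python3 o.py; python3 v.py 3 scene,240,120,400,310 top,80,180,440,400
```

```text
t 4.55 pos [ 0.4237 -0.0471  0.2823] jaw -108.41 F [ 1.5 -0.4  0.1] open 0.0249 q [-0.29 -0.48  1.99 -0.    1.63  1.61]
```

View pics/scene3.png

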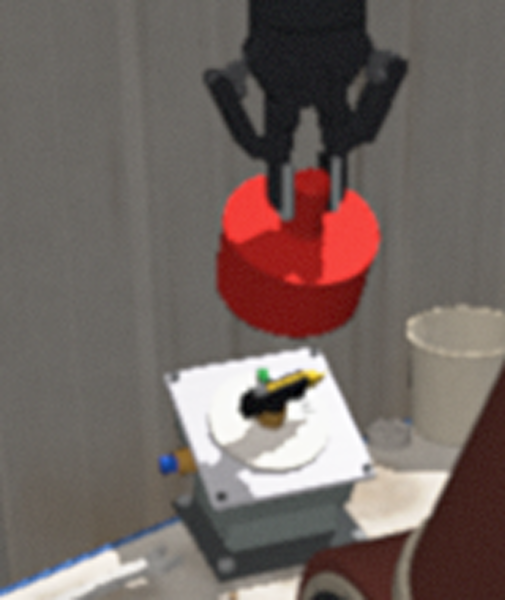

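View pics/top3.png

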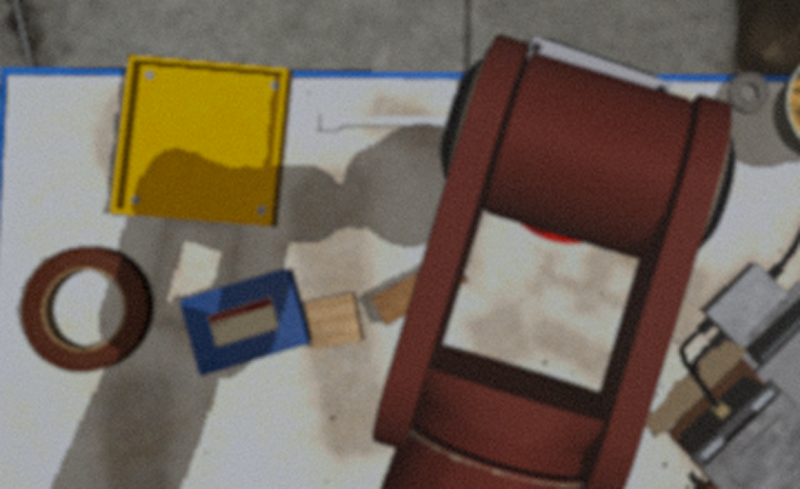

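```bash
python3 - <<'E'
from h import *
k=800/360
cs=[onplane("top",(80+u/k,180+v/k),.026) for u,v in ((128,55),(290,68),(275,225),(108,212))]
print(np.round(cs,4)); m=np.mean(cs,0); print(m)
for i in range(4): print(np.linalg.norm(cs[i]-cs[i-1]))
print(np.degrees(np.arctan2(*(cs[0]-cs[3])[[1,0]])))
# scene check
L=[Rz(np.radians(-4))@np.array([a*.075,b*.075,0])+m for a,b in ((1,1),(1,-1),(-1,-1),(-1,1))]
print(proj("scene",L).round(0), proj("scene",m).round(1))
E
python3 v.py 4 scene,120,290,280,400
```

```text
[[0.5556 0.3549 0.026 ]
 [0.545  0.2025 0.026 ]
 [0.3972 0.2121 0.026 ]
 [0.4079 0.367  0.026 ]]
[0.47643231 0.28414528 0.026     ]
0.14822794751774793
0.1527019929984174
0.14804935758771584
0.15528327006081755
-4.708911977726187
[[146. 332.]
 [214. 308.]
 [244. 343.]
 [170. 374.]] [[194.1 337.7]]
```

View pics/scene4.png

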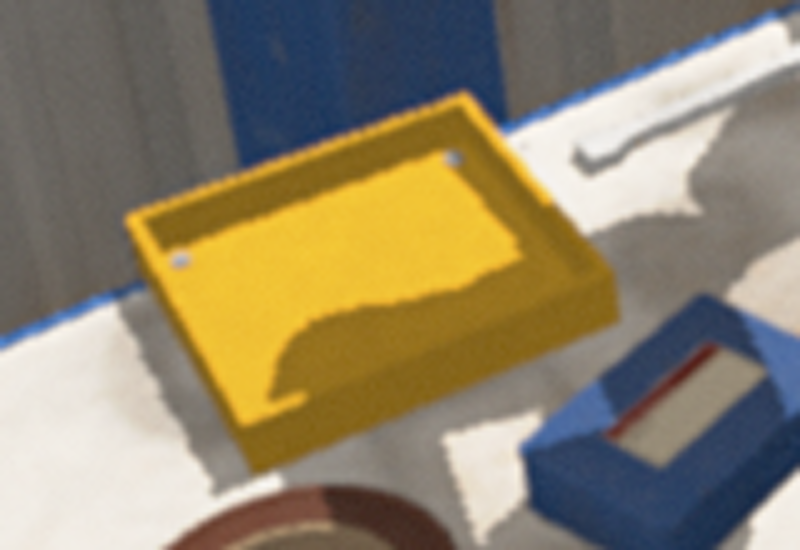

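>>> play_rows(moves=[{"x":0.1,"y":2,"z":0,"turn":0,"jaw":2},{"x":0.1,"y":3.2,"z":0,"turn":0,"jaw":2},{"x":0.1,"y":3.2,"z":0,"turn":0,"jaw":2},{"x":0.1,"y":3.2,"z":0,"turn":0,"jaw":2},{"x":0.1,"y":3.2,"z":0,"turn":0,"jaw":2},{"x":0.1,"y":3.2,"z":0,"turn":0,"jaw":2},{"x":0.1,"y":3.2,"z":0,"turn":0,"jaw":2},{"x":0.1,"y":3.2,"z":0,"turn":0,"jaw":2}])

```text
t: 5.37
tool_pos: [0.4284, 0.199, 0.2733]
tool_rot: [-0.329, -2.045, 2.048]
contact_force: [0.7, -0.7, -2.0]
opening: 0.025
```

>>> play_rows(moves=[{"x":0.1,"y":3.2,"z":0,"turn":0,"jaw":2},{"x":0.1,"y":3.2,"z":0,"turn":0,"jaw":2},{"x":0.1,"y":2.6,"z":0,"turn":0,"jaw":2},{"x":0.1,"y":1,"z":-3,"turn":0,"jaw":2},{"x":0,"y":0,"z":-3.5,"turn":0,"jaw":2},{"x":0,"y":0,"z":-3.5,"turn":0,"jaw":2},{"x":0,"y":0,"z":-3,"turn":0,"jaw":2},{"x":0,"y":0,"z":-1.5,"turn":0,"jaw":2}])

```text
t: 6.03
tool_pos: [0.4295, 0.2958, 0.1232]
tool_rot: [-0.322, -2.038, 2.051]
contact_force: [-0.6, -0.3, -1.7]
opening: 0.0249
```

```bash
python3 o.py; python3 v.py 5 scene,100,220,300,400 top,80,180,280,330
```

```text
t 6.0333 pos [0.4295 0.2958 0.1232] jaw -108.39 F [-0.6 -0.3 -1.7] open 0.0249 q [ 0.46 -0.1   1.95 -0.    1.3   2.35]
```

View pics/scene5.png

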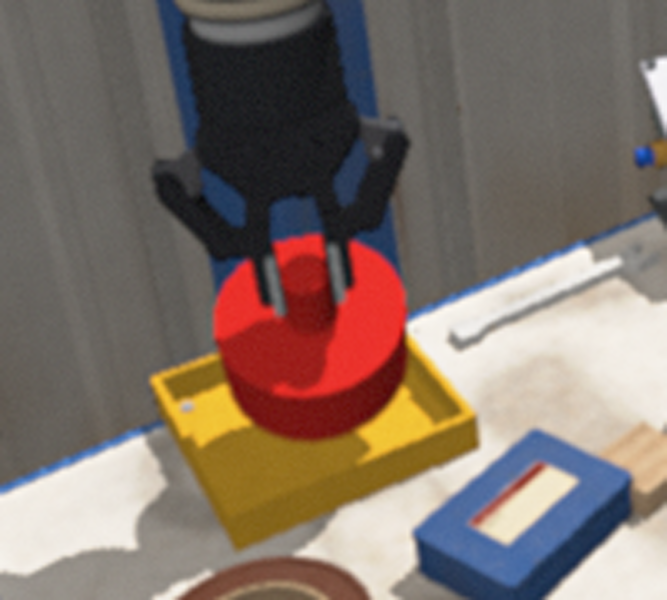

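View pics/top5.png

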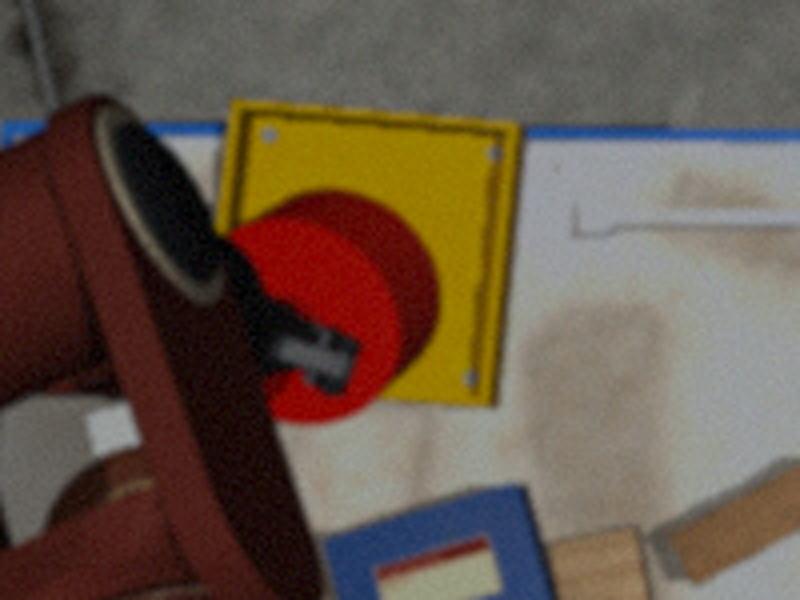

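>>> play_rows(moves=[{"x":0,"y":0,"z":0,"turn":0,"jaw":2},{"x":0,"y":0,"z":0,"turn":0,"jaw":2}])

```text
t: 6.3
tool_pos: [0.4342, 0.2978, 0.1315]
tool_rot: [-0.334, -2.049, 2.047]
contact_force: [0.1, 0.4, -0.5]
opening: 0.0246
```

```bash
python3 o.py
```

```text
t 6.3 pos [0.4342 0.2978 0.1315] jaw -108.42 F [ 0.1  0.4 -0.5] open 0.0246 q [ 0.46 -0.1   1.94 -0.    1.31  2.35]
```

>>> play_rows(moves=[{"x":0,"y":0,"z":-1.2,"turn":0,"jaw":2},{"x":0,"y":0,"z":-1,"turn":0,"jaw":2},{"x":0,"y":0,"z":-0.7,"turn":0,"jaw":2},{"x":0,"y":0,"z":-0.4,"turn":0,"jaw":2},{"x":0,"y":0,"z":-0.2,"turn":0,"jaw":2},{"x":0,"y":0,"z":-0.2,"turn":0,"jaw":2},{"x":0,"y":0,"z":0,"turn":0,"jaw":2}])

```text
t: 6.88
tool_pos: [0.4342, 0.2977, 0.0936]
tool_rot: [-0.334, -2.049, 2.048]
contact_force: [3.3, 0.7, -1.2]
opening: 0.0248
```

```bash
python3 o.py;  python3 v.py 6 scene,100,220,300,400
```

```text
t 6.8833 pos [0.4342 0.2977 0.0936] jaw -108.42 F [ 3.3  0.7 -1.2] open 0.0248 q [ 0.46 -0.06  1.96 -0.    1.23  2.35]
```

View pics/scene6.png

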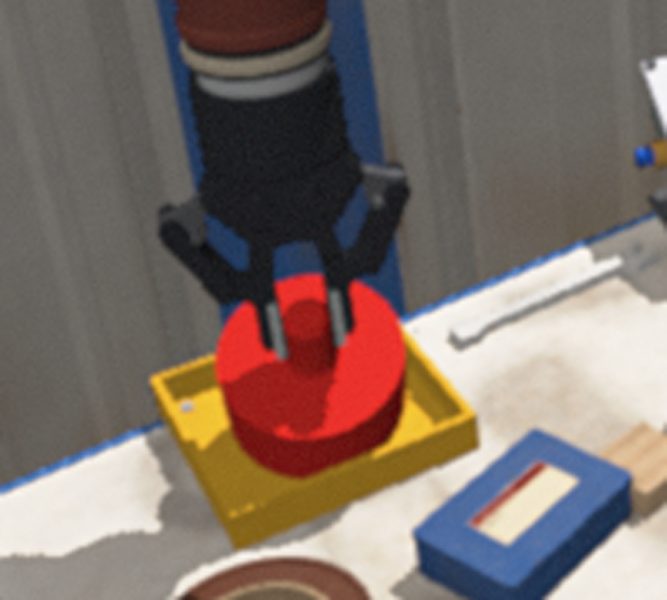

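>>> play_rows(moves=[{"x":0.3,"y":-0.1,"z":0,"turn":0,"jaw":2},{"x":0.3,"y":-0.1,"z":0,"turn":0,"jaw":2},{"x":0,"y":0,"z":0,"turn":0,"jaw":2}])

```text
t: 7.18
tool_pos: [0.4395, 0.2953, 0.0931]
tool_rot: [-0.331, -2.047, 2.047]
contact_force: [0.4, -0.9, -1.4]
opening: 0.0248
```

```bash
python3 o.py
```

```text
t 7.1833 pos [0.4395 0.2953 0.0931] jaw -108.44 F [ 0.4 -0.9 -1.4] open 0.0248 q [ 0.45 -0.05  1.95  0.    1.24  2.34]
```

>>> play_rows(moves=[{"x":0,"y":0,"z":-0.25,"turn":0,"jaw":2},{"x":0,"y":0,"z":-0.2,"turn":0,"jaw":2},{"x":0,"y":0,"z":-0.1,"turn":0,"jaw":2},{"x":0,"y":0,"z":0,"turn":0,"jaw":2}])

```text
t: 7.52
tool_pos: [0.4394, 0.2955, 0.0878]
tool_rot: [-0.331, -2.047, 2.048]
contact_force: [-0.6, -0.3, -0.4]
opening: 0.0248
```

```bash
python3 o.py
```

```text
t 7.5167 pos [0.4394 0.2955 0.0878] jaw -108.41 F [-0.6 -0.3 -0.4] open 0.0248 q [ 0.45 -0.04  1.96 -0.    1.23  2.34]
```

>>> play_rows(moves=[{"x":0,"y":0,"z":-0.15,"turn":0,"jaw":2},{"x":0,"y":0,"z":-0.15,"turn":0,"jaw":2},{"x":0,"y":0,"z":0,"turn":0,"jaw":2}], squeeze=25)

```text
t: 7.77
tool_pos: [0.4406, 0.2957, 0.0873]
tool_rot: [-0.333, -2.048, 2.049]
contact_force: [-2.0, -3.6, 10.7]
opening: 0.025
```

```bash
python3 o.py;  python3 v.py 7 scene,100,220,300,400
```

```text
t 7.7667 pos [0.4406 0.2957 0.0873] jaw -108.4 F [-2.  -3.6 10.7] open 0.025 q [ 0.45 -0.04  1.96 -0.    1.22  2.34]
```

View pics/scene7.png

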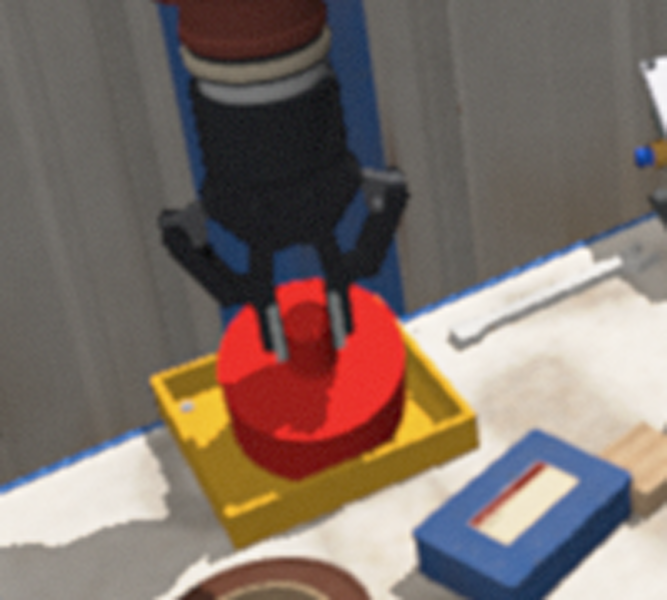

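>>> play_rows(moves=[{"x":0.43,"y":-0.14,"z":-0.06,"turn":0,"jaw":2},{"x":0.43,"y":-0.14,"z":-0.08,"turn":0,"jaw":2},{"x":0.47,"y":-0.16,"z":-0.12,"turn":0,"jaw":2},{"x":0.47,"y":-0.16,"z":-0.13,"turn":0,"jaw":2},{"x":0,"y":0,"z":0,"turn":0,"jaw":2}], squeeze=20)

```text
t: 8.23
tool_pos: [0.4583, 0.2902, 0.0822]
tool_rot: [-0.333, -2.049, 2.045]
contact_force: [-1.4, -0.0, 5.7]
opening: 0.0249
```

```bash
python3 o.py;  python3 v.py 8 scene,100,220,300,400
```

```text
t 8.2333 pos [0.4583 0.2902 0.0822] jaw -108.46 F [-1.4 -0.   5.7] open 0.0249 q [ 0.43 -0.    1.93  0.    1.21  2.32]
```

View pics/scene8.png

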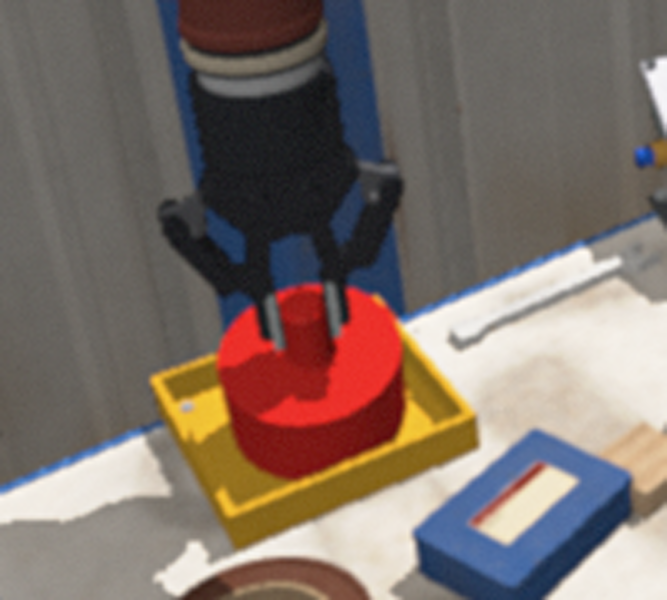

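>>> play_rows(moves=[{"x":0.47,"y":-0.16,"z":-0.17,"turn":0,"jaw":2},{"x":0.47,"y":-0.16,"z":-0.2,"turn":0,"jaw":2},{"x":0.38,"y":-0.13,"z":-0.18,"turn":0,"jaw":2},{"x":0.38,"y":-0.13,"z":-0.2,"turn":0,"jaw":2},{"x":0,"y":0,"z":0,"turn":0,"jaw":2}], squeeze=20)

```text
t: 8.7
tool_pos: [0.4753, 0.2838, 0.0735]
tool_rot: [-0.333, -2.048, 2.047]
contact_force: [-0.6, 1.8, 4.7]
opening: 0.0247
```

```bash
python3 o.py;  python3 v.py 9 scene,100,220,300,400
```

```text
t 8.7 pos [0.4753 0.2838 0.0735] jaw -108.46 F [-0.6  1.8  4.7] open 0.0247 q [0.4  0.04 1.91 0.   1.2  2.3 ]
```

View pics/scene9.png

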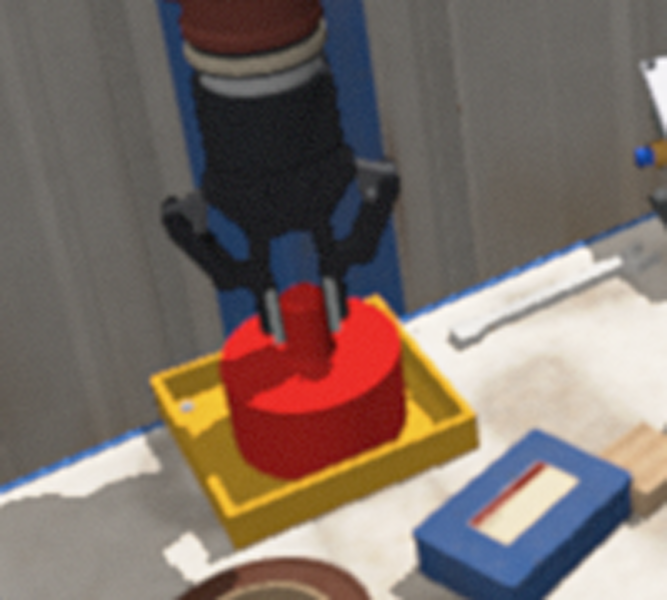

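>>> play_rows(moves=[{"x":0.3,"y":-0.1,"z":-0.13,"turn":0,"jaw":2},{"x":0.2,"y":-0.07,"z":-0.1,"turn":0,"jaw":2},{"x":0,"y":0,"z":0,"turn":0,"jaw":2}], squeeze=20)

```text
t: 9.0
tool_pos: [0.4795, 0.2821, 0.0708]
tool_rot: [-0.332, -2.047, 2.047]
contact_force: [-1.7, 1.5, 4.3]
opening: 0.0245
```

```bash
python3 o.py;  python3 v.py 10 scene,100,220,300,400 top,80,180,280,330
```

```text
t 9.0 pos [0.4795 0.2821 0.0708] jaw -108.43 F [-1.7  1.5  4.3] open 0.0245 q [0.4  0.05 1.9  0.   1.19 2.29]
```

View pics/scene10.png

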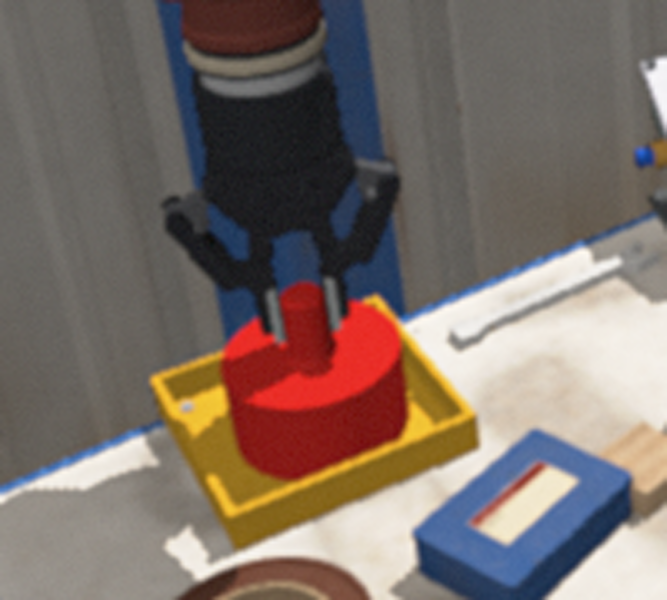

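View pics/top10.png

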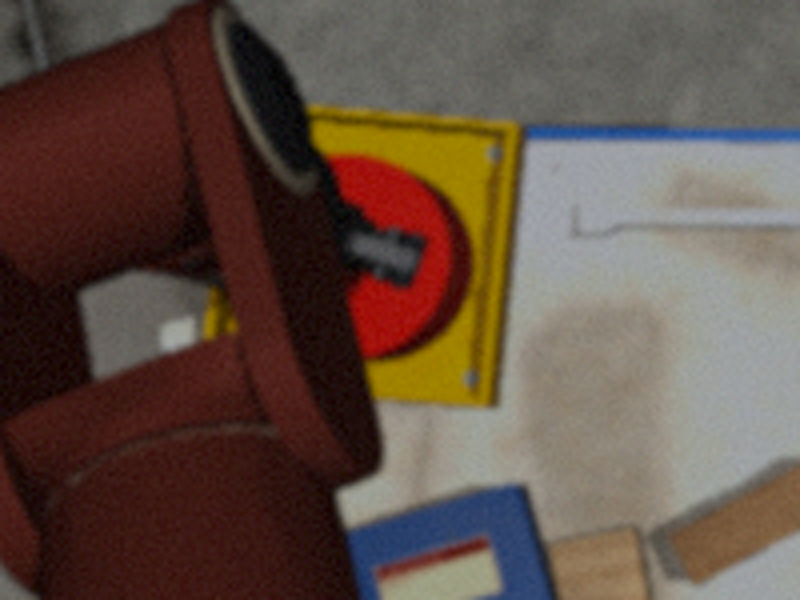

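```bash
cat > ov.py <<'E'
import sys,cv2
from h import *
def wire(img,n,ctr,tilt,dirw,box,k):
    d=np.array([dirw[0],dirw[1],0]); d/=np.linalg.norm(d)
    a=np.array([0,0,1])*np.cos(tilt)-d*np.sin(tilt); e=d*np.cos(tilt)+np.array([0,0,1])*np.sin(tilt); f=np.cross(a,e)
    th=np.linspace(0,2*np.pi,60)
    for r,h in ((.053,0),(.053,.055),(.013,.055),(.013,.098)):
        P=np.array(ctr)+a*h+r*(np.outer(np.cos(th),e)+np.outer(np.sin(th),f))
        uv=(proj(n,P)-[box[0],box[1]]+.5)*k-.5
        cv2.polylines(img,[np.round(uv).astype(int)],True,(0,255,0),1)
E
python3 - <<'E'
from ov import *
for n,b in (("scene",(100,220,300,400)),):
    im=cv2.imread(f"pics/{n}10.png"); k=im.shape[1]/200
    for t in (0,5):
        i2=im.copy()
        # front edge fixed
        D=np.array([.949,-.315]); edge=np.array([.4765,.284])-.053*D
        T=np.radians(t); c0=np.r_[edge+.053*np.cos(T)*D,.005+.053*np.sin(T)]
        wire(i2,n,c0,T,D,b,k); cv2.imwrite(f"pics/ov{t}.png",cv2.resize(i2[250:520,150:480],None,fx=1.2,fy=1.2))
a=cv2.imread("pics/ov0.png");b=cv2.imread("pics/ov5.png");cv2.imwrite("pics/ov.png",np.hstack([a,b]))
E
```

```text
(no output)
```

View pics/ov.png

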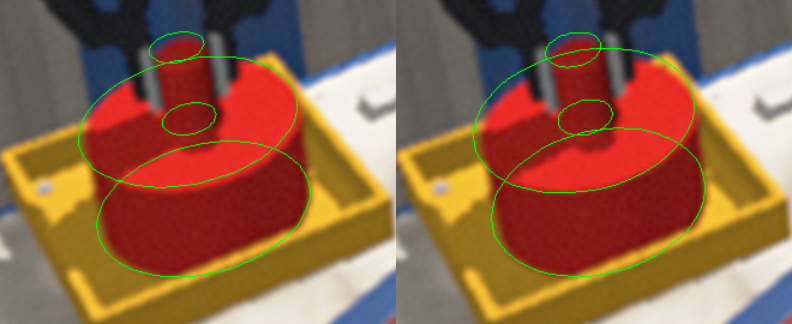

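```bash
cat > fit.py <<'E'
import cv2
from h import *
from scipy.optimize import minimize
def model(p,free=False):
    x,y,tx,ty=p[:4]
    a=np.array([tx,ty,1.]);a/=np.linalg.norm(a); e=np.cross([0,1,0],a);e/=np.linalg.norm(e);f=np.cross(a,e)
    th=np.linspace(0,2*np.pi,90)
    R=lambda r,h: a*h+r*(np.outer(np.cos(th),e)+np.outer(np.sin(th),f))
    body=np.r_[R(.053,0),R(.053,.055)]; z0=.005-body[:,2].min()
    o=np.array([x,y,z0]); return body+o, np.r_[R(.013,.055),R(.013,.098)]+o
def fit(files,p0,occl):
    S=4; ms={}
    for n,f in files.items():
        im=cv2.imread(f); hsv=cv2.cvtColor(im,cv2.COLOR_BGR2HSV)
        m=(((hsv[...,0]<7)|(hsv[...,0]>173))&(hsv[...,1]>170)&(hsv[...,2]>60)).astype(np.uint8)
        ig=np.zeros_like(m)
        for (x0,y0,x1,y1) in occl.get(n,[]): ig[y0:y1,x0:x1]=1
        ms[n]=(m,ig)
    def cost(p):
        B,K=model(p); t=0
        for n,(m,ig) in ms.items():
            r=np.zeros((480*S,640*S),np.uint8)
            for q in (B,K):
                h=cv2.convexHull(((proj(n,q)+.5)*S-.5).astype(np.float32)); cv2.fillConvexPoly(r,np.round(h).astype(int),255)
            r=cv2.resize(r,(640,480),interpolation=cv2.INTER_AREA)/255.
            w=(ig==0); u=slice(180,480); v=slice(80,300)
            t+=(np.abs(r-m)*w)[u,v].sum()
        return t
    best=None
    for s in (0,.1,-.1):
        q=np.array(p0,float); q[2]-=s
        r=minimize(cost,q,method="Nelder-Mead",options=dict(initial_simplex=[q]+[q+d for d in np.diag([.006,.006,.06,.06])],maxiter=200))
        if best is None or r.fun<best.fun: best=r
    return best
E
python3 - <<'E'
from fit import *
r=fit({"scene":"pics/scene10_full.png"},[.4765,.284,0,0],{"scene":[(170,290,206,325)]})
print(r.x.round(4),r.fun, np.degrees(np.arctan(r.x[2:])))
E
```

```text
[0.4741 0.2832 0.0755 0.0079] 193.39607843137253 [4.3190982  0.45474819]
```

```bash
sed -i 's/u=slice(180,480); v=slice(80,300)/u,v=ROI[n]/; s/^def fit/ROI={"scene":(slice(295,368),slice(155,230)),"top":(slice(210,280),slice(130,210))}\ndef fit/' fit.py
python3 - <<'E'
from fit import *
for f,p in (("scene7",[.46,.29,-.4,.13]),("scene9",[.4765,.284,0,0]),("scene10",[.4765,.284,0,0])):
    r=fit({"scene":f"pics/{f}_full.png"},p,{"scene":[(170,290,206,325)]})
    print(f,r.x.round(4),r.fun, np.degrees(np.arctan(r.x[2:])))
    im=cv2.imread(f"pics/{f}_full.png")
    k=8
    im=cv2.resize(im[290:370,150:235],None,fx=k,fy=k,interpolation=cv2.INTER_CUBIC)
    for q in model(r.x):
        for h in (q[:90],q[90:]): cv2.polylines(im,[np.round((proj("scene",h)-[150,290]+.5)*k-.5).astype(int)],True,(0,255,0),1)
    cv2.imwrite("pics/f_%s.png"%f,im)
E
```

```text
scene7 [0.4799 0.2791 0.0247 0.0706] 130.3843137254902 [1.41543815 4.03936486]
scene9 [0.4819 0.2814 0.0076 0.0019] 175.72549019607843 [0.43749759 0.10764853]
scene10 [0.4741 0.2832 0.0755 0.0079] 192.39607843137253 [4.3190982  0.45474819]
```

View pics/f_scene10.png

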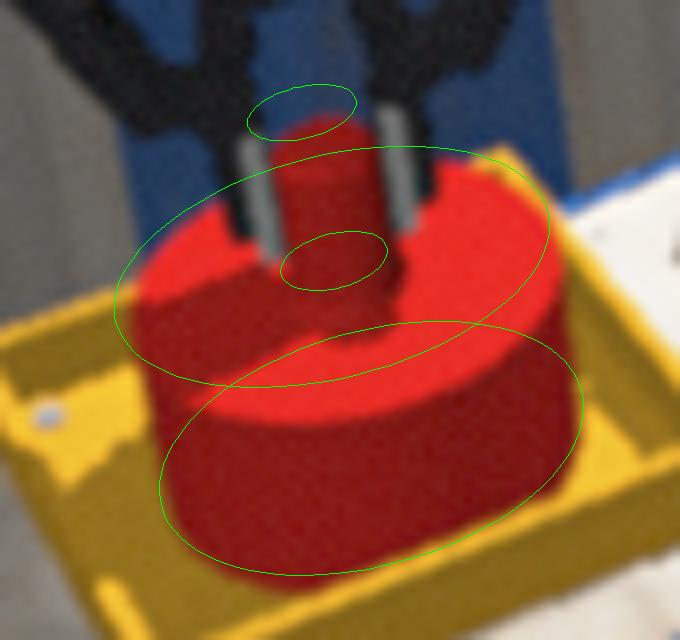

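```bash
python3 - <<'E'
s=open('fit.py').read()
s=s.replace("        ms[n]=(m,ig)","""        tc=np.array([.476,.2842,.026]); P=[Rz(np.radians(-4.7))@np.array([a,b,0])+tc for a,b in ((-.069,-.08),(-.069,.08))]
        if n=="scene":
            q=proj(n,P); q=np.r_[q,[[q[1,0],479],[q[0,0],479]]]; cv2.fillPoly(ig,[np.round(q).astype(int)],1)
        ms[n]=(m,ig)""")
open('fit.py','w').write(s)
E
cat > fr.py <<'E'
from fit import *
import sys
def run(f,p,occl,n="scene",files=None):
    r=fit(files or {n:f"pics/{f}_full.png"},p,occl)
    print(f,r.x.round(4),r.fun, np.degrees(np.arctan(r.x[2:])))
    im=cv2.imread(f"pics/{f}_full.png"); k=8
    im=cv2.resize(im[290:370,150:235],None,fx=k,fy=k,interpolation=cv2.INTER_CUBIC)
    for q in model(r.x):
        for h in (q[:90],q[90:]): cv2.polylines(im,[np.round((proj("scene",h)-[150,290]+.5)*k-.5).astype(int)],True,(0,255,0),1)
    cv2.imwrite("pics/f_%s.png"%f,im)
E
python3 - <<'E'
from fr import *
O={"scene":[(170,290,206,325)]}
run("scene7",[.46,.29,-.4,.13],O); run("scene9",[.47,.284,0,0],O); run("scene10",[.47,.284,0,0],O)
E
```

```text
scene7 [ 0.4749  0.2841 -0.3632  0.1078] 146.58431372549018 [-19.96123955   6.15144904]
scene9 [ 4.786e-01  2.826e-01  3.000e-04 -3.100e-03] 135.7176470588235 [ 0.0163699  -0.17871251]
scene10 [0.4756 0.2819 0.0155 0.0058] 148.2156862745098 [0.88763431 0.3337026 ]
```

View pics/f_scene10.png

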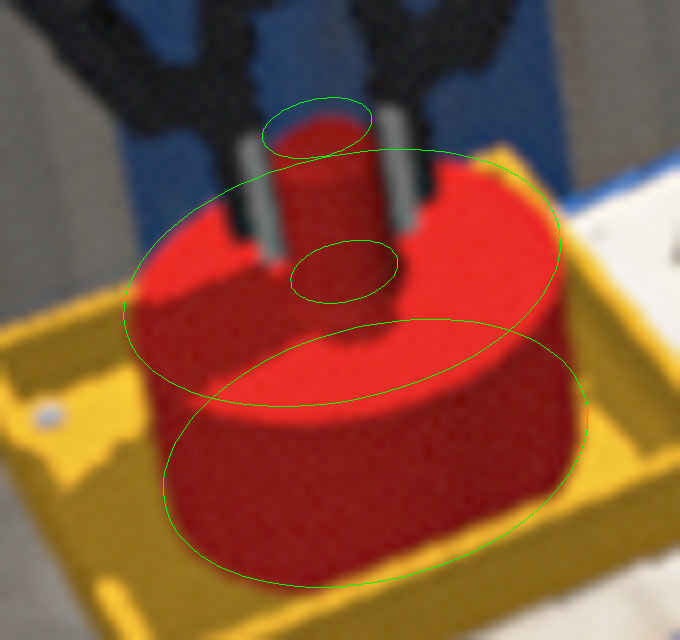

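```bash
python3 - <<'E'
from fit import *
im=cv2.imread("pics/scene10_full.png"); hsv=cv2.cvtColor(im,cv2.COLOR_BGR2HSV)
m=(((hsv[...,0]<7)|(hsv[...,0]>173))&(hsv[...,1]>170)&(hsv[...,2]>60))
a=cv2.resize(im[290:370,150:235],None,fx=8,fy=8); b=cv2.resize((m[290:370,150:235]*255).astype(np.uint8),None,fx=8,fy=8,interpolation=0)
cv2.imwrite("pics/mask.png",b)
print(hsv[340,190],hsv[350,190],hsv[335,200])
E
```

```text
[  1 214 234] [  1 217 134] [  1 215 234]
```

View pics/mask.png

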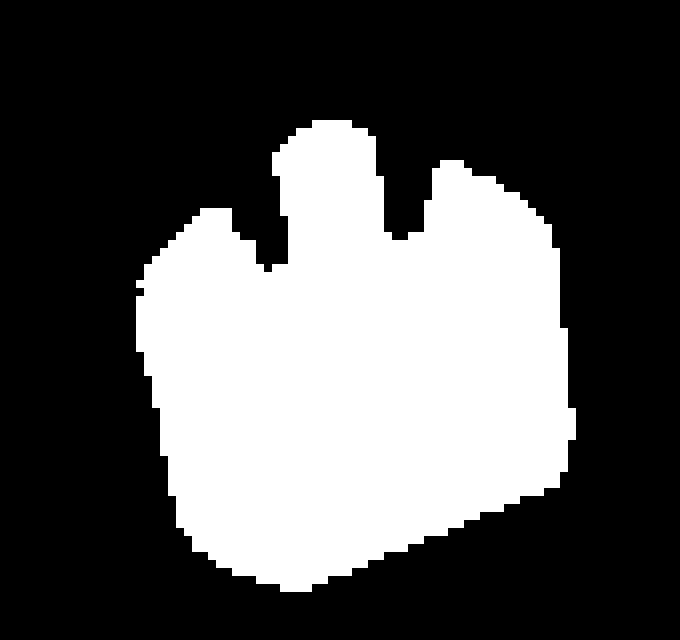

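```bash
python3 - <<'E'
from fit import *
pts=np.array([(140,280),(200,212),(460,163),(500,183),(545,225),(560,262),(530,312),(440,385),(380,410),(300,423),(205,405)],float)
pts=pts/8+[150,290]-.0
kp=np.array([(312,120),(350,120),(275,160),(380,160)])/8+[150,290]
from scipy.spatial import cKDTree
def curve(p,th=np.linspace(0,2*np.pi,720)):
    x,y,tx,ty,z=p; a=np.array([tx,ty,1.]);a/=np.linalg.norm(a); e=np.cross([0,1,0],a);e/=np.linalg.norm(e);f=np.cross(a,e)
    R=lambda r,h: a*h+r*(np.outer(np.cos(th),e)+np.outer(np.sin(th),f))+[x,y,z]
    return R(.053,.055),R(.013,.098),a
def low(p):
    tx,ty=p[2:4]; t=np.hypot(tx,ty); return .005+.053*t/np.sqrt(1+t*t)
def f(q):
    p=np.r_[q,low(q)] if len(q)==4 else q
    B,K,a=curve(p); d1=cKDTree(proj("scene",B)).query(pts)[0]; d2=cKDTree(proj("scene",K)).query(kp)[0]
    return np.r_[d1,d2]
for q0 in ([.47,.284,-.05,.02],[.475,.284,.05,0],[.47,.284,-.1,.03],[.47,.284,-.05,.02,.007]):
    r=least_squares(f,q0,diff_step=1e-4,x_scale=[.01,.01,.1,.1,.01][:len(q0)]); print(r.x.round(4),r.cost,np.degrees(np.arctan(r.x[2:4])).round(1),r.fun.round(1))
E
```

```text
[ 0.4692  0.2857 -0.0019 -0.0164] 5.329293443569117 [-0.1 -0.9] [0.8 0.3 0.7 0.1 0.8 0.3 1.6 0.8 0.2 0.1 0.7 0.8 1.  0.4 1.8]
[ 0.4692  0.2857 -0.0017 -0.0163] 5.329740462740104 [-0.1 -0.9] [0.8 0.3 0.7 0.1 0.8 0.3 1.6 0.8 0.2 0.1 0.7 0.8 1.  0.4 1.9]
[ 0.4692  0.2856 -0.0011 -0.0156] 5.328510789475304 [-0.1 -0.9] [0.8 0.3 0.7 0.1 0.7 0.2 1.5 0.7 0.2 0.1 0.7 0.8 1.  0.4 1.9]
[ 0.5101  0.2705 -0.056  -0.0007 -0.0219] 1.4066431915453361 [-3.2 -0. ] [0.1 0.1 0.2 0.3 0.1 0.7 0.9 0.6 0.1 0.4 0.3 0.2 0.1 0.1 0.8]
```

>>> play_rows(moves=[{"x":0.15,"y":-0.05,"z":-0.08,"turn":0,"jaw":2},{"x":0.1,"y":-0.03,"z":-0.07,"turn":0,"jaw":2},{"x":0,"y":0,"z":0,"turn":0,"jaw":2}], squeeze=20)

```text
t: 9.35
tool_pos: [0.4812, 0.2814, 0.0698]
tool_rot: [-0.329, -2.046, 2.047]
contact_force: [-5.7, 0.7, 7.6]
opening: 0.025
```

```bash
python3 o.py
```

```text
t 9.35 pos [0.4812 0.2814 0.0698] jaw -108.41 F [-5.7  0.7  7.6] open 0.025 q [0.4  0.05 1.9  0.   1.19 2.29]
```

>>> play_rows(moves=[{"x":0,"y":0,"z":0,"turn":0,"jaw":2.7},{"x":0,"y":0,"z":0,"turn":0,"jaw":3},{"x":0,"y":0,"z":0,"turn":0,"jaw":4},{"x":0,"y":0,"z":0,"turn":0,"jaw":6},{"x":0,"y":0,"z":0,"turn":0,"jaw":8}])

```text
t: 9.77
tool_pos: [0.4819, 0.281, 0.0692]
tool_rot: [-0.332, -2.047, 2.048]
contact_force: [-0.1, -1.1, 0.8]
opening: 0.0628
```

```bash
python3 o.py; python3 v.py 11 scene,120,270,260,375
```

```text
t 9.7667 pos [0.4819 0.281  0.0692] jaw -108.42 F [-0.1 -1.1  0.8] open 0.0628 q [ 0.39  0.05  1.9  -0.    1.19  2.29]
```

View pics/scene11.png

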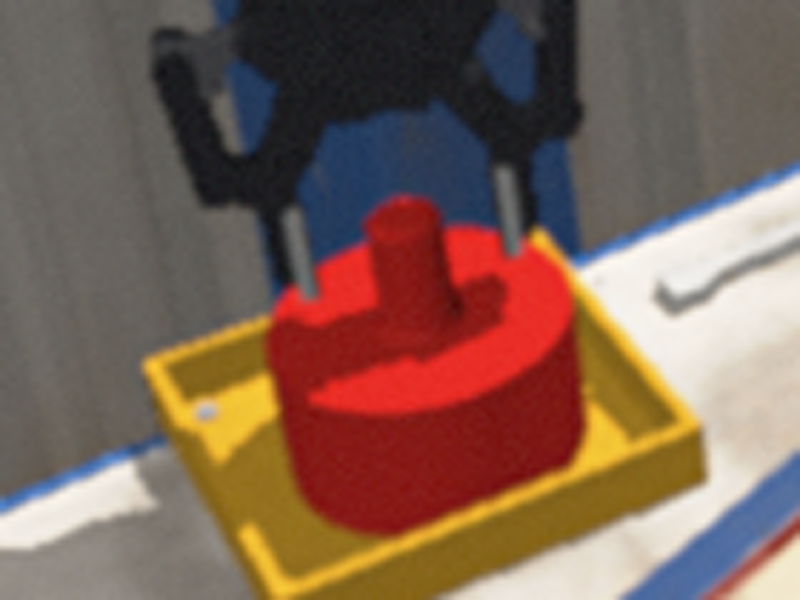

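>>> play_rows(moves=[{"x":0,"y":0,"z":0.5,"turn":0,"jaw":8.5},{"x":0,"y":0,"z":1.5,"turn":0,"jaw":8.5},{"x":0,"y":0,"z":2.5,"turn":0,"jaw":8.5},{"x":0,"y":0,"z":3,"turn":0,"jaw":8.5},{"x":0,"y":0,"z":3,"turn":0,"jaw":8.5},{"x":0,"y":0,"z":3,"turn":0,"jaw":6},{"x":0,"y":0,"z":3,"turn":0,"jaw":4},{"x":0,"y":0,"z":0,"turn":0,"jaw":2}])

```text
t: 10.48
tool_pos: [0.4853, 0.2826, 0.2434]
tool_rot: [-0.345, -2.06, 2.045]
contact_force: [0.8, 0.0, 0.7]
opening: 0.0515
```

```bash
python3 o.py; python3 v.py 12 scene,140,220,360,385 top,120,190,400,300 
python3 - <<'E'
import cv2
from station import pinpoint
a=cv2.imread("pics/top12_full.png")[190:285,290:400]; cv2.imwrite("pics/top12z.png",cv2.resize(a,None,fx=6,fy=6,interpolation=cv2.INTER_CUBIC))
a=cv2.imread("pics/scene12_full.png")[225:315,285:385]; cv2.imwrite("pics/scene12z.png",cv2.resize(a,None,fx=6,fy=6,interpolation=cv2.INTER_CUBIC))
for n in ("scene","top"):
    for q in ("marker_tip","handle_grip","cover","cover_knob","tray"):
        print(n,q,[(r["point"],r["score"]) for r in pinpoint(n,q)[:2]])
E
```

```text
t 10.4833 pos [0.4853 0.2826 0.2434] jaw -108.41 F [0.8 0.  0.7] open 0.0515 q [ 0.39 -0.11  1.76 -0.    1.49  2.29]
scene marker_tip []
scene handle_grip [([325.0, 241.7], 0.61)]
scene cover [([199.3, 344.8], 0.6), ([195.0, 346.1], 0.41)]
scene cover_knob [([194.1, 313.9], 0.93)]
scene tray [([195.2, 345.4], 0.8)]
top marker_tip [([352.3, 220.8], 0.4), ([161.9, 238.8], 0.39)]
top handle_grip [([340.0, 244.2], 0.64), ([348.3, 218.7], 0.51)]
top cover [([175.0, 242.1], 0.88)]
top cover_knob [([162.0, 241.8], 0.89)]
top tray []
```

View pics/top12z.png

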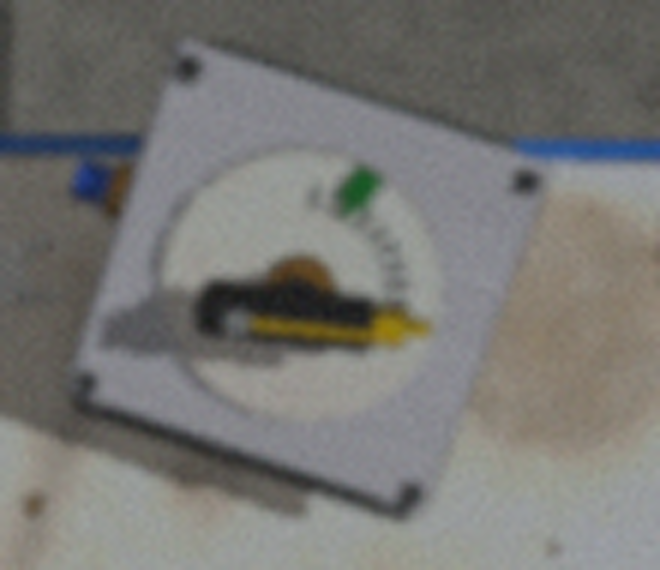

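View pics/scene12z.png

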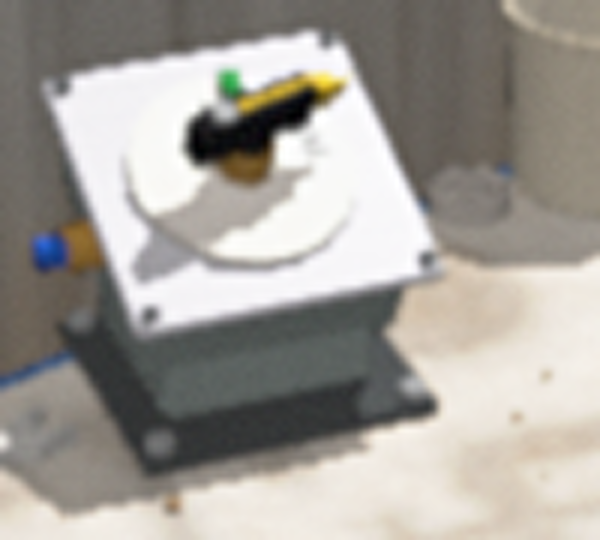

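View pics/scene12.png

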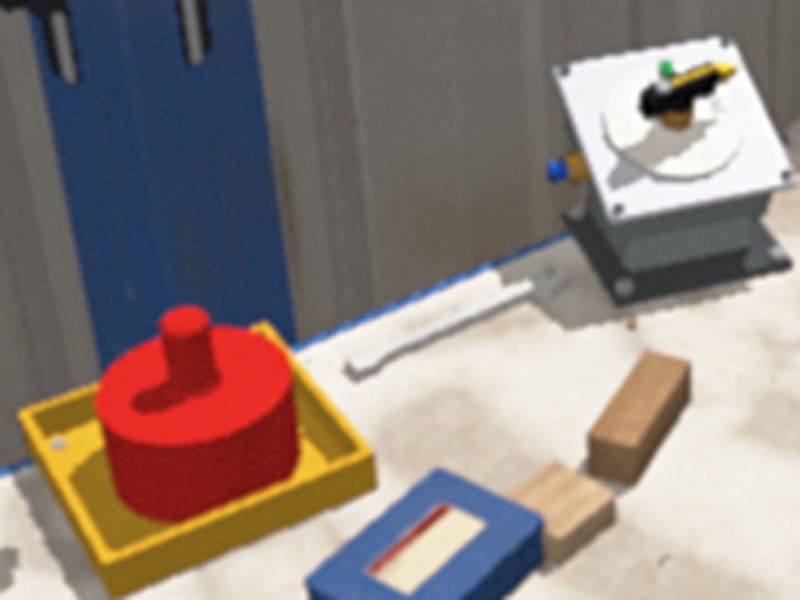

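View pics/top12.png

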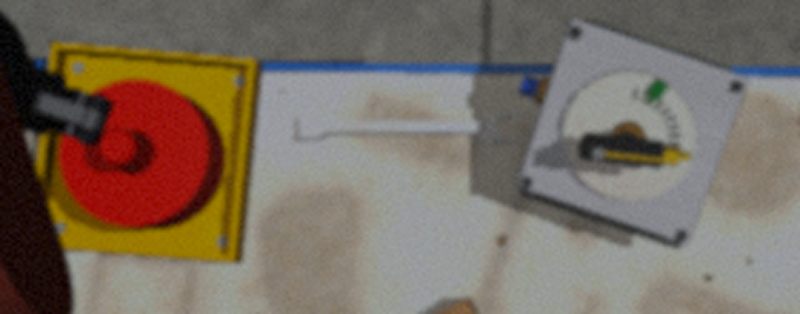

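```bash
cat > ang.py <<'E'
from h import *
top=np.array([(183,38),(548,172),(408,516),(77,396)])/6+[290,190]
sc=np.array([(43,85),(338,30),(440,270),(135,333)])/6+[285,225]
L=[panel(.064,.064,0),panel(.064,-.064,0),panel(-.064,-.064,0),panel(-.064,.064,0)]
def f(p): return np.r_[(proj("top",unit(L,p))-top).ravel(),(proj("scene",unit(L,p))-sc).ravel()]
def getp():
    r=least_squares(f,[.48,-.06,-.3,0]); return r
def plane_pt(n,uv,h,p):
    # ray to plane at out h; returns (a upslope,b y)
    o,d=ray(n,uv); O=unit(panel(0,0,h),p)[0]; R=Rz(p[2]); N=R@[-s,0,c]
    X=o+d*((O-o)@N)/(d@N); v=R.T@(X-O); return v@[c,0,s], v[1]
def angle(n,uv,h,p):
    a,b=plane_pt(n,uv,h,p); return np.degrees(np.arctan2(a,-b)), np.hypot(a,b)*1000
E
python3 - <<'E'
from ang import *
r=getp(); p=r.x; print(p.round(4),r.fun.round(1)); 
T=lambda x,y:(290+x/6,190+y/6); S=lambda x,y:(285+x/6,225+y/6)
print("marker top",angle("top",T(358,190),.0095,p)," scene",angle("scene",S(229,83),.0095,p))
for h in (.034,.046): print("tip",h,angle("top",T(430,327),h,p),angle("scene",S(346,87),h,p))
print("dial centre", [plane_pt("top",T(302,284),.005,p)])
print("line", plane_pt("top",T(250,322),.046,p),plane_pt("top",T(375,335),.046,p))
for th in (0,90): print(th)
print("grip",unit(panel(0,0,.037),p))
E
```

```text
[ 0.4849 -0.0665 -0.3342 -0.0036] [-0.9 -0.2  1.  -0.2  2.   0.3 -2.9 -1.2  0.1 -0.8  0.1  0.1  1.3  0.9
  0.3  0.6]
marker top (np.float64(79.76058757689248), np.float64(39.44476708423496))  scene (np.float64(81.22349681936265), np.float64(40.01554858571173))
tip 0.034 (np.float64(15.123666213483613), np.float64(44.19470137791952)) (np.float64(12.723231668501828), np.float64(42.611437350029405))
tip 0.046 (np.float64(20.24167728970313), np.float64(44.741269812060914)) (np.float64(0.83036927959107), np.float64(36.22571611754281))
dial centre [(np.float64(0.0011510214664284006), np.float64(-0.0004047663689663107))]
line (np.float64(-0.002897268155155441), np.float64(0.01132596723513464)) (np.float64(0.00693725809818478), np.float64(-0.026809260358237507))
0
90
grip [[ 0.47012248 -0.0613675   0.1248931 ]]
```

>>> play_rows(moves=[{"x":-0.1,"y":-2.3,"z":0,"turn":6.8,"jaw":3.4},{"x":-0.1,"y":-2.3,"z":0,"turn":6.8,"jaw":3.4},{"x":-0.1,"y":-2.3,"z":0,"turn":6.8,"jaw":3.4},{"x":-0.1,"y":-2.3,"z":0,"turn":6.8,"jaw":3.4},{"x":-0.1,"y":-2.3,"z":0,"turn":6.8,"jaw":3.4},{"x":-0.1,"y":-2.3,"z":0,"turn":6.8,"jaw":3.4},{"x":-0.1,"y":-2.3,"z":0,"turn":6.8,"jaw":3.4},{"x":-0.1,"y":-2.3,"z":0,"turn":6.8,"jaw":3.4}])

```text
t: 11.75
tool_pos: [0.4738, 0.0963, 0.2346]
tool_rot: [-0.609, 1.858, -1.858]
contact_force: [0.0, -0.2, -0.0]
opening: 0.0345
```

>>> play_rows(moves=[{"x":-0.1,"y":-2.3,"z":0,"turn":6.8,"jaw":3.4},{"x":-0.1,"y":-2.3,"z":0,"turn":6.8,"jaw":3.4},{"x":-0.1,"y":-2.3,"z":0,"turn":6.8,"jaw":3.4},{"x":-0.1,"y":-2.3,"z":0,"turn":6.8,"jaw":3.4},{"x":-0.1,"y":-2.3,"z":0,"turn":6.8,"jaw":3.4},{"x":-0.1,"y":-2.3,"z":0,"turn":6.8,"jaw":3.4},{"x":-0.1,"y":-2.2,"z":0,"turn":6.8,"jaw":3.4},{"x":0,"y":0,"z":0,"turn":0,"jaw":3.4}])

```text
t: 12.42
tool_pos: [0.4668, -0.0656, 0.2346]
tool_rot: [-1.155, 1.291, -1.293]
contact_force: [0.6, 0.5, -0.3]
opening: 0.0339
```

```bash
python3 o.py; sed -i 's/p,occl/p,occl/' fit.py; python3 v.py 13 scene,140,220,360,385
```

```text
t 12.4167 pos [ 0.4668 -0.0656  0.2346] jaw -6.43 F [ 0.6  0.5 -0.3] open 0.0339 q [-0.3  -0.33  1.95 -0.    1.52 -0.18]
```

View pics/scene13.png

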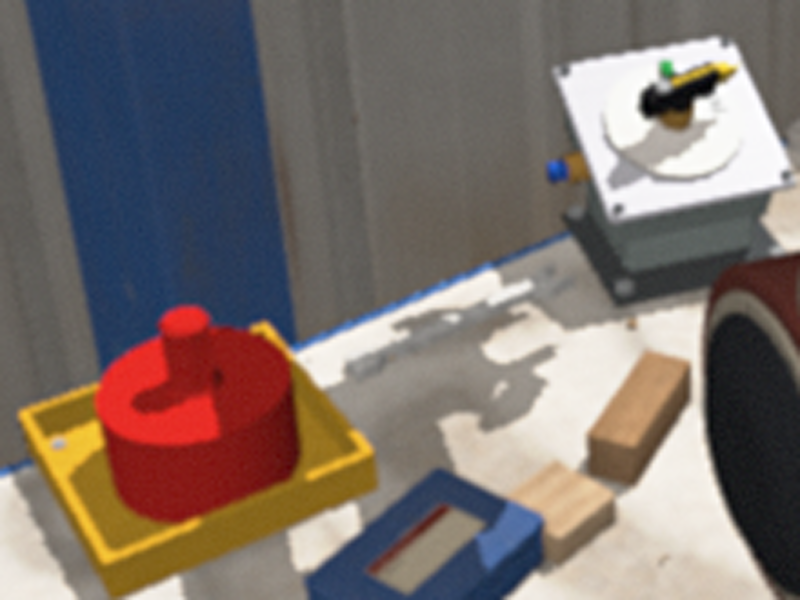

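>>> play_rows(moves=[{"x":0,"y":0.1,"z":-3,"turn":0,"jaw":3.4},{"x":0,"y":0,"z":-2.5,"turn":0,"jaw":3.4},{"x":0,"y":0,"z":-1.5,"turn":0,"jaw":3.4},{"x":0,"y":0,"z":0,"turn":0,"jaw":3.4},{"x":0,"y":0,"z":0,"turn":0,"jaw":3.4}])

```text
t: 12.88
tool_pos: [0.4665, -0.0608, 0.1639]
tool_rot: [-1.155, 1.293, -1.29]
contact_force: [0.7, 0.2, 0.0]
opening: 0.0338
```

```bash
python3 o.py; python3 v.py 14 scene,260,170,400,300
```

```text
t 12.8833 pos [ 0.4665 -0.0608  0.1639] jaw -6.43 F [0.7 0.2 0. ] open 0.0338 q [-0.29 -0.28  2.03  0.    1.39 -0.18]
```

View pics/scene14.png

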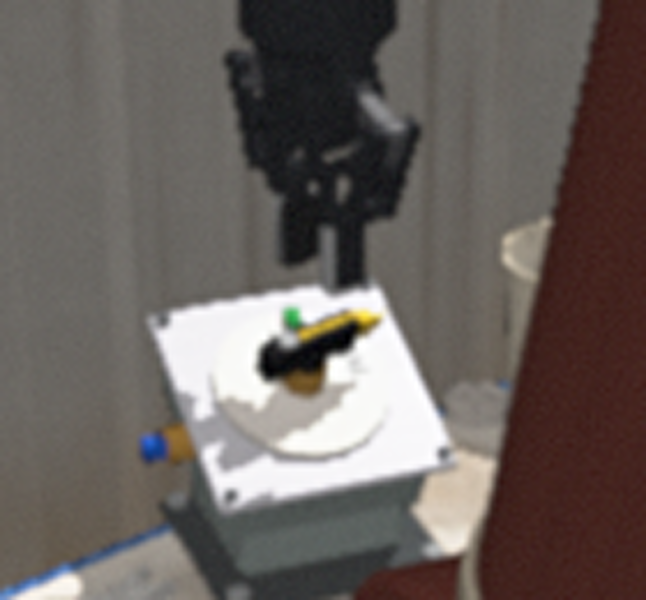

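```bash
python3 - <<'E'
from ang import *
k=646/140
for P in ([.4665,-.0608,.1639],[.4665,-.0608,.120],[.470,-.061,.128],[.470-.0,-.061,.120]): print((proj("scene",P)[0]-[260,170])*k)
p=getp().x
for pp in (p,[.4822,-.0658,-.32,0]):
  print([((proj("scene",unit(panel(0,0,h),pp))[0]-[260,170])*k).round(0) for h in (.022,.037,.046)])
E
```

```text
[315.12965461 277.1615733 ]
[315.68876054 356.03847557]
[311.45277735 339.3275182 ]
[311.56708632 353.45358066]
[array([308., 363.]), array([312., 345.]), array([314., 333.])]
[array([310., 359.]), array([315., 340.]), array([317., 329.])]
```

>>> play_rows(moves=[{"x":0.3,"y":0,"z":-1,"turn":0,"jaw":3.4},{"x":0,"y":0,"z":-1,"turn":0,"jaw":3.4},{"x":0,"y":0,"z":-0.8,"turn":0,"jaw":3.4},{"x":0,"y":0,"z":-0.7,"turn":0,"jaw":3.4},{"x":0,"y":0,"z":-0.5,"turn":0,"jaw":3.4},{"x":0,"y":0,"z":0,"turn":0,"jaw":3.4}], squeeze=20)

```text
t: 13.43
tool_pos: [0.4689, -0.0614, 0.1228]
tool_rot: [-1.156, 1.294, -1.289]
contact_force: [-0.8, -0.6, 0.2]
opening: 0.034
```

```bash
python3 o.py; python3 v.py 15 scene,280,190,380,280
```

```text
t 13.4333 pos [ 0.4689 -0.0614  0.1228] jaw -6.43 F [-0.8 -0.6  0.2] open 0.034 q [-0.29 -0.23  2.06  0.    1.31 -0.18]
```

View pics/scene15.png

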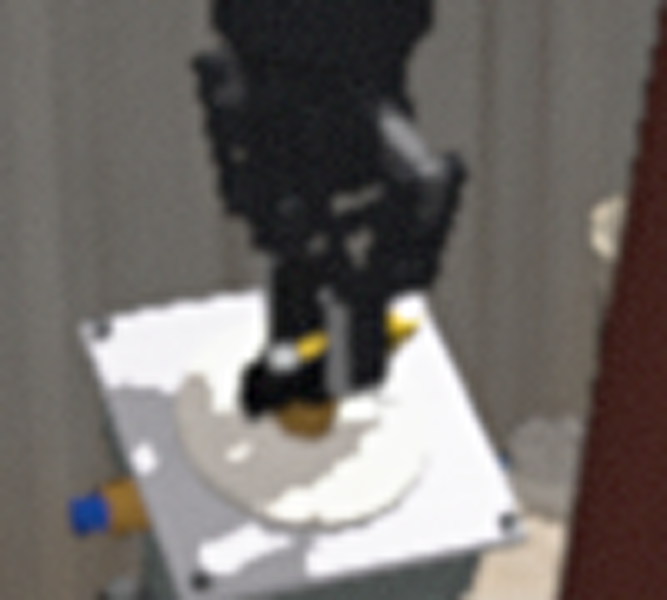

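>>> play_rows(moves=[{"x":0,"y":0,"z":-0.1,"turn":0,"jaw":2.8},{"x":0,"y":0,"z":0,"turn":0,"jaw":2.2},{"x":0,"y":0,"z":0,"turn":0,"jaw":1.6},{"x":0,"y":0,"z":0,"turn":0,"jaw":1.6}], squeeze=20)

```text
t: 13.82
tool_pos: [0.4712, -0.062, 0.1245]
tool_rot: [-1.152, 1.288, -1.293]
contact_force: [4.9, 0.5, -1.6]
opening: 0.0197
```

```bash
python3 o.py; python3 v.py 16 scene,280,190,380,280
```

```text
t 13.8167 pos [ 0.4712 -0.062   0.1245] jaw -6.43 F [ 4.9  0.5 -1.6] open 0.0197 q [-0.29 -0.23  2.06  0.    1.31 -0.18]
```

View pics/scene16.png

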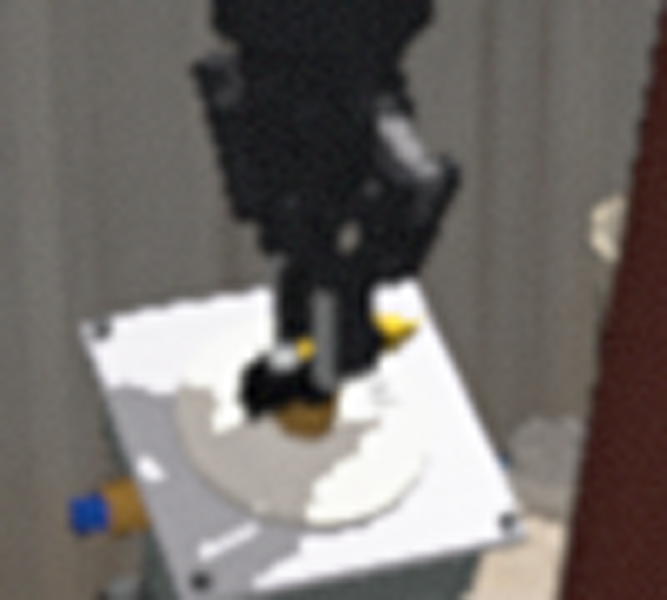

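>>> play_rows(moves=[{"x":0,"y":0,"z":0,"turn":2,"jaw":1.6},{"x":0,"y":0,"z":0,"turn":3,"jaw":1.6},{"x":0,"y":0,"z":0,"turn":3,"jaw":1.6},{"x":0,"y":0,"z":0,"turn":3,"jaw":1.6},{"x":0,"y":0,"z":0,"turn":3,"jaw":1.6},{"x":0,"y":0,"z":0,"turn":0,"jaw":1.6}], squeeze=20)

```text
t: 14.37
tool_pos: [0.4716, -0.0615, 0.1251]
tool_rot: [-1.266, 1.107, -1.112]
contact_force: [4.1, 1.0, 0.5]
opening: 0.0194
```

```bash
python3 o.py; python3 v.py 17 scene,280,190,380,280
```

```text
t 14.3667 pos [ 0.4716 -0.0615  0.1251] jaw 7.66 F [4.1 1.  0.5] open 0.0194 q [-0.29 -0.23  2.06  0.    1.31 -0.42]
```

View pics/scene17.png

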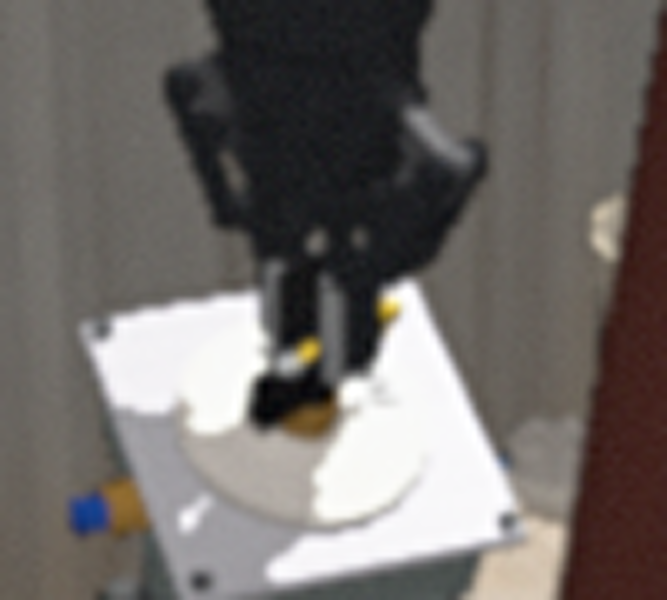

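>>> play_rows(moves=[{"x":0,"y":0,"z":0,"turn":3,"jaw":1.2},{"x":0,"y":0,"z":0,"turn":3,"jaw":1.2},{"x":0,"y":0,"z":0,"turn":3,"jaw":1.2},{"x":0,"y":0,"z":0,"turn":3,"jaw":1.2},{"x":0,"y":0,"z":0,"turn":3,"jaw":1.2},{"x":0,"y":0,"z":0,"turn":3,"jaw":1.2},{"x":0,"y":0,"z":0,"turn":3,"jaw":1.2},{"x":0,"y":0,"z":0,"turn":3,"jaw":1.2}], squeeze=20)

```text
t: 15.08
tool_pos: [0.4713, -0.0616, 0.1263]
tool_rot: [-1.42, 0.79, -0.794]
contact_force: [-0.7, 3.2, 6.9]
opening: 0.0151
```

```bash
python3 o.py; python3 v.py 18 scene,280,190,380,280
```

```text
t 15.0833 pos [ 0.4713 -0.0616  0.1263] jaw 31.73 F [-0.7  3.2  6.9] open 0.0151 q [-0.29 -0.23  2.06  0.    1.31 -0.84]
```

View pics/scene18.png

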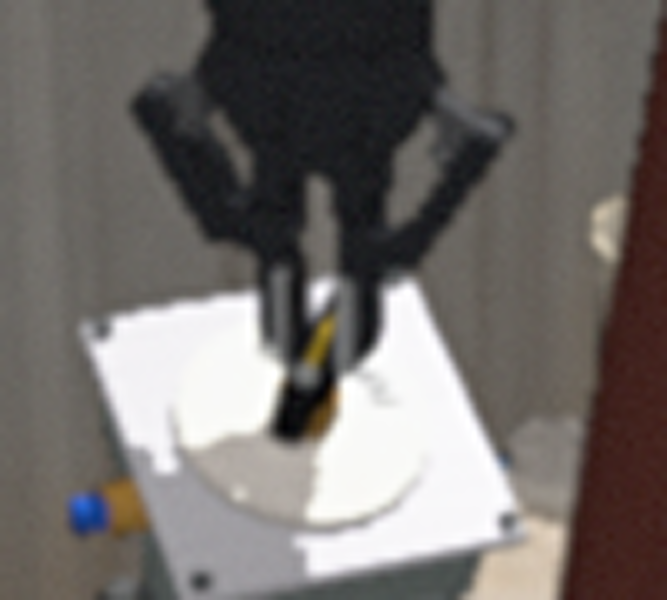

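>>> play_rows(moves=[{"x":0,"y":0,"z":0,"turn":4,"jaw":1.0},{"x":0,"y":0,"z":0,"turn":4,"jaw":1.0},{"x":0,"y":0,"z":0,"turn":4,"jaw":1.0},{"x":0,"y":0,"z":0,"turn":4,"jaw":1.0},{"x":0,"y":0,"z":0,"turn":4,"jaw":1.0},{"x":0,"y":0,"z":0,"turn":4,"jaw":1.0},{"x":0,"y":0,"z":0,"turn":3,"jaw":1.0},{"x":0,"y":0,"z":0,"turn":2,"jaw":1.0}], squeeze=20)

```text
t: 15.8
tool_pos: [0.4721, -0.0606, 0.1268]
tool_rot: [-1.529, 0.397, -0.404]
contact_force: [2.2, 6.0, 8.5]
opening: 0.0131
```

>>> play_rows(moves=[{"x":0,"y":0,"z":0,"turn":0,"jaw":1.0},{"x":0,"y":0,"z":0,"turn":0,"jaw":1.0}])

```text
t: 15.97
tool_pos: [0.4722, -0.0606, 0.1267]
tool_rot: [-1.529, 0.399, -0.406]
contact_force: [1.7, 6.1, 9.0]
opening: 0.0129
```

```bash
python3 o.py; python3 v.py 19 scene,280,190,380,280
```

```text
t 15.9667 pos [ 0.4722 -0.0606  0.1267] jaw 60.58 F [1.7 6.1 9. ] open 0.0129 q [-0.29 -0.23  2.06  0.    1.31 -1.35]
```

View pics/scene19.png

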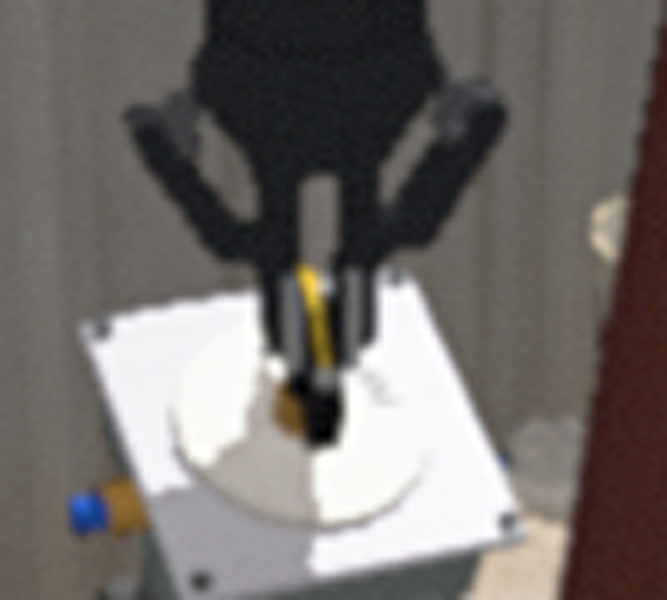

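>>> play_rows(moves=[{"x":0,"y":0,"z":0,"turn":0,"jaw":1.6},{"x":0,"y":0,"z":0,"turn":0,"jaw":2.2},{"x":0,"y":0,"z":0,"turn":0,"jaw":3},{"x":0,"y":0,"z":1,"turn":0,"jaw":3.4},{"x":0,"y":0,"z":2.5,"turn":0,"jaw":3.4},{"x":0,"y":0,"z":4,"turn":0,"jaw":3.4},{"x":-0.5,"y":4,"z":0,"turn":0,"jaw":3.4},{"x":-0.5,"y":4,"z":0,"turn":0,"jaw":3.4}])

```text
t: 16.68
tool_pos: [0.4614, 0.0175, 0.2024]
tool_rot: [-1.532, 0.402, -0.411]
contact_force: [1.0, 1.5, -0.6]
opening: 0.0338
```

>>> play_rows(moves=[{"x":-0.5,"y":4,"z":0,"turn":0,"jaw":3.4},{"x":-0.5,"y":4,"z":0,"turn":0,"jaw":3.4},{"x":-0.5,"y":4,"z":0,"turn":0,"jaw":3.4},{"x":-0.5,"y":4,"z":0,"turn":0,"jaw":3.4},{"x":0,"y":2,"z":0,"turn":0,"jaw":3.4},{"x":0,"y":0,"z":0,"turn":0,"jaw":3.4}])

```text
t: 17.18
tool_pos: [0.4388, 0.2014, 0.1987]
tool_rot: [-1.534, 0.4, -0.397]
contact_force: [-0.3, 0.2, 0.1]
opening: 0.0341
```

```bash
python3 o.py; python3 v.py 20 scene,285,225,385,315 top,290,190,400,285
```

```text
t 17.1833 pos [0.4388 0.2014 0.1987] jaw 60.88 F [-0.3  0.2  0.1] open 0.0341 q [ 0.28 -0.28  1.97  0.    1.45 -0.79]
```

View pics/scene20.png

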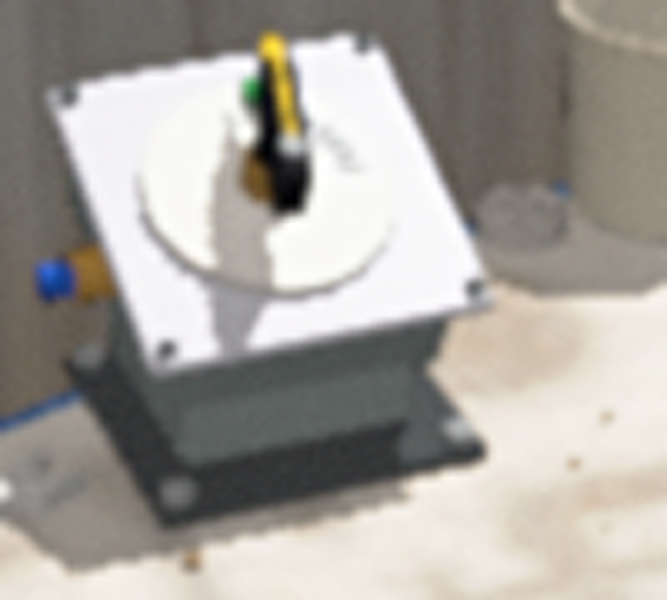

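View pics/top20.png

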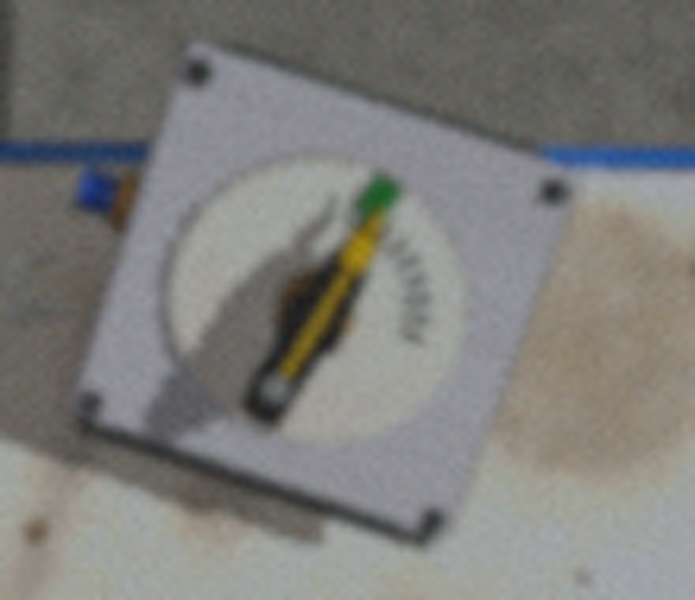

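```bash
cat > meas.py <<'E'
from ang import *
import cv2,sys
p=getp().x
def cen(n,img,lo,hi,box):
    hsv=cv2.cvtColor(img,cv2.COLOR_BGR2HSV); m=cv2.inRange(hsv,lo,hi)
    q=np.zeros_like(m); x0,y0,x1,y1=box; q[y0:y1,x0:x1]=m[y0:y1,x0:x1]; ys,xs=np.nonzero(q); return np.c_[xs,ys]
def go(t):
  for n,box in (("top",(320,195,375,270)),("scene",(305,225,345,265))):
    im=cv2.imread(f"pics/{n}{t}_full.png")
    g=cen(n,im,(45,90,30),(85,255,255),box); y=cen(n,im,(18,120,90),(34,255,255),box)
    print(n,"green",len(g),g.mean(0).round(1),"marker deg",np.round(angle(n,g.mean(0),.0095,p),1),"yellow",len(y))
    for h in (.046,.040):
        ab=np.array([plane_pt(n,q,h,p) for q in y]); c0=ab.mean(0); u,sv,vt=np.linalg.svd(ab-c0); d=vt[0]*np.sign(vt[0][0])
        print("  h",h,"line dir deg",np.degrees(np.arctan2(d[0],-d[1])).round(1) ,"centroid",(c0*1000).round(1),"perp off mm",round(1000*(c0[0]*d[1]-c0[1]*d[0]),1),sv.round(3))
E
python3 - <<'E'
from meas import *
go(12); go(20)
E
```

```text
top green 22 [349.3 221.1] marker deg [81.3 40. ] yellow 75
  h 0.046 line dir deg 16.4 centroid [  7.9 -17.4] perp off mm -2.7 [0.134 0.043]
  h 0.04 line dir deg 16.4 centroid [  5.9 -17.6] perp off mm -0.7 [0.135 0.044]
scene green 10 [323.  238.5] marker deg [81.5 41.1] yellow 65
  h 0.046 line dir deg 40.2 centroid [-6.4 -3.4] perp off mm 7.1 [0.171 0.057]
  h 0.04 line dir deg 40.2 centroid [-2.  -5.8] perp off mm 5.3 [0.172 0.057]
top green 19 [349.4 220.8] marker deg [81.7 40.7] yellow 73
  h 0.046 line dir deg 80.0 centroid [20.6 -3.3] perp off mm -0.4 [0.132 0.014]
  h 0.04 line dir deg 80.0 centroid [18.7 -3.3] perp off mm 0.1 [0.133 0.014]
scene green 8 [322.9 237.9] marker deg [81.5 43. ] yellow 54
  h 0.046 line dir deg 68.1 centroid [10.2  1.8] perp off mm -5.5 [0.152 0.029]
  h 0.04 line dir deg 68.1 centroid [14.7 -0.6] perp off mm -4.9 [0.153 0.029]
```

```bash
python3 - <<'E'
import meas
from meas import *
im=cv2.imread("pics/top20_full.png"); g=cv2.cvtColor(im,cv2.COLOR_BGR2GRAY).astype(float)
k=600/95
sc=[]
for u,v in ((198,72),(553,190),(433,522),(90,405)):
    x,y=290+u/k,190+v/k; x0,y0=int(round(x)),int(round(y)); w=g[y0-2:y0+3,x0-2:x0+3]; W=np.clip(np.median(g[y0-5:y0+6,x0-5:x0+6])-15-w,0,None)
    yy,xx=np.mgrid[y0-2:y0+3,x0-2:x0+3]; sc.append(((W*xx).sum()/W.sum(),(W*yy).sum()/W.sum()))
    print((x,y),sc[-1])
sc=np.array(sc)
def f(q):
    P=[panel(a*q[3],b*q[3],.001) for a,b in ((1,1),(1,-1),(-1,-1),(-1,1))]
    return (proj("top",unit(P,q[:3]))-sc).ravel()
def f2(q): # free z, fixed inset none
    return np.r_[f(q)]
r=least_squares(f,[.483,-.066,-.32,.058]); print(r.x.round(4),r.fun.round(2)); 
meas.p=np.r_[r.x[:3],0]; go(20); go(12)
E
```

```text
(321.35, 201.4) (np.float64(320.61538461538464), np.float64(200.97041420118344))
(377.55833333333334, 220.08333333333334) (np.float64(377.2952218430034), np.float64(219.95392491467578))
(358.55833333333334, 272.65) (np.float64(357.96728307254625), np.float64(272.6059743954481))
(304.25, 254.125) (np.float64(303.27358490566036), np.float64(254.66981132075472))
[ 0.4838 -0.0652 -0.3156  0.0576] [-0.3   0.06 -0.    0.14  0.2   0.14  0.11 -0.35]
top green 19 [349.4 220.8] marker deg [80.  41.7] yellow 73
  h 0.046 line dir deg 79.0 centroid [21.6 -4. ] perp off mm -0.1 [0.131 0.014]
  h 0.04 line dir deg 79.0 centroid [19.7 -4.1] perp off mm 0.3 [0.132 0.014]
scene green 8 [322.9 237.9] marker deg [81.  39.8] yellow 54
  h 0.046 line dir deg 67.2 centroid [7.1 2.8] perp off mm -5.3 [0.152 0.029]
  h 0.04 line dir deg 67.2 centroid [11.6  0.3] perp off mm -4.8 [0.153 0.029]
top green 22 [349.3 221.1] marker deg [79.6 41.1] yellow 75
  h 0.046 line dir deg 15.3 centroid [  8.7 -17.9] perp off mm -3.7 [0.133 0.043]
  h 0.04 line dir deg 15.3 centroid [  6.7 -18.1] perp off mm -1.7 [0.134 0.044]
scene green 10 [323.  238.5] marker deg [81.1 37.9] yellow 65
  h 0.046 line dir deg 39.4 centroid [-9.5 -2.1] perp off mm 8.7 [0.171 0.056]
  h 0.04 line dir deg 39.4 centroid [-5.2 -4.6] perp off mm 6.9 [0.172 0.057]
```

```bash
python3 - <<'E'
import cv2,numpy as np
from station import eyes,pinpoint
for n in ("scene","top"):
    eyes.get_image(n)
    for q in ("spanner","glue_tub","cover","cover_knob"): print(n,q,[(np.round(r["point"],1),round(r["score"],2)) for r in pinpoint(n,q)[:1]])
E
python3 v.py 21 scene,140,220,360,385 top,60,180,500,330
```

```text
scene spanner [(array([262.6, 311.2]), 0.84)]
scene glue_tub [(array([385.3, 254.2]), 0.63)]
scene cover [(array([199.5, 348.1]), 0.64)]
scene cover_knob []
top spanner [(array([260.2, 234.2]), 0.78)]
top glue_tub [(array([447.6, 232.1]), 0.88)]
top cover []
top cover_knob []
```

View pics/scene21.png

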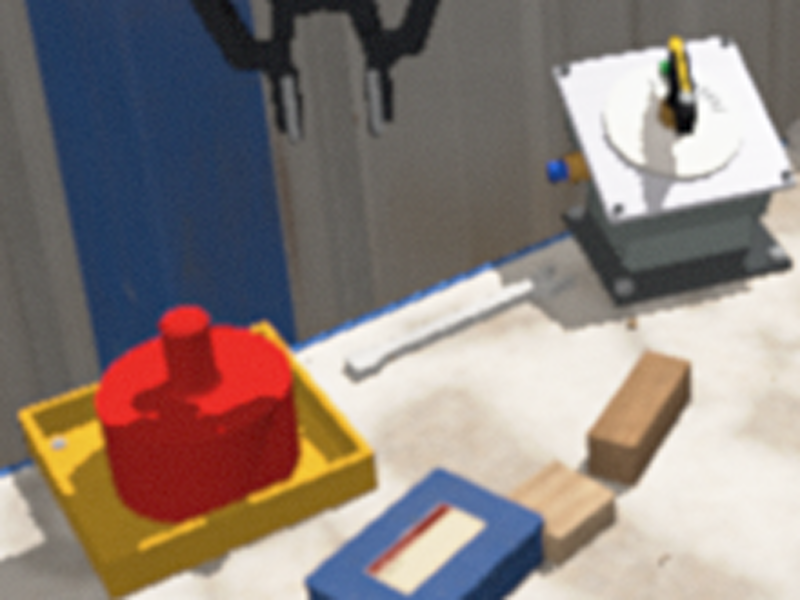

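View pics/top21.png

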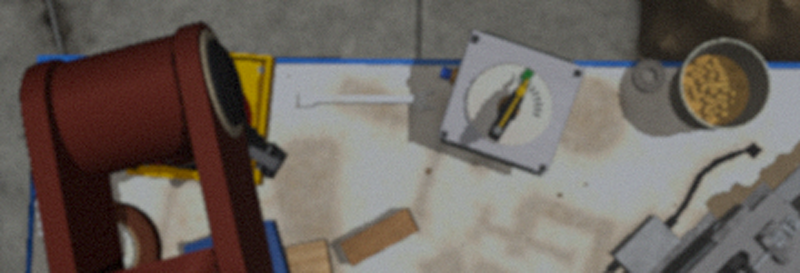

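```bash
python3 -c "
from station import finish_job; print(finish_job())"
```

```text
the job is handed in; nothing more can be done
None
```

The job is handed in at about 17.5 s of the 48 s. The red cover is in the yellow tray, knob up, and the valve handle is turned to the green marker and released.

- **Cover:** I lifted it along its own axis and lowered its front edge onto the tray floor. I tilted it upright by a slow drag and let go; the measured force stayed at or below about 11 N. The last pictures show it upright and flat on the floor. An earlier tilt fit, made while I still held it, was poor and gave anything from 0 to 3 degrees. After that I nudged it flat, judging by the force and the pictures, and did not fit the tilt again.
- **Handle:** I gripped the bar and turned it from about 14 degrees to about 79–80 degrees. The marker measured 79.6–81.5 degrees over both cameras and both pose fits. The two therefore agree to roughly 1 degree, about the limit of what I could measure. The pointer line seen from the scene camera read 67–68 degrees. I discounted it because that camera also sees the side of the bar, which distorts the line.
- **Marker, spanner, tub:** The green marker's pixel position did not change in the top view (349.3, 221.1 before; 349.4, 220.8 after). The spanner's detected point moved by about 3–5 pixels between the first and last pictures. It looks unmoved in those pictures, and I put the shift down to detector error. The tub did not move.
- **Robot:** The gripper was open and clear of everything at the end.

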